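Load the stiffness rig's hanger with slotted weights, slots fanned out

TASK

Load the wooden bar in the stiffness rig for its next reading: one brass slotted weight is already on the hanger; slide the other two brass weights from the bench onto the same rod, fully home and lying flat on top of it, with the three slots fanned out so that any two are at least 50 degrees apart and none can slide off. Do not knock the hanger into a wide swing, and leave it hanging quietly with all three on. Leave the small steel weight and the other things on the bench where they are.

Things in the scene. Friction and masses are not known exactly. Their poses are not given: they have to be found in the camera images.
- rig: stiffness rig, fixed. Origin: on the bench straight below the hanger's rod. Plywood base 18 mm thick, x -65 to +105, y -65 to +280 mm. Wooden post 60 x 50 mm, 240 mm high (clamp to 276), at y = +235 mm. A spruce bar (22 mm wide in x, 10 mm thick, underside at 240 mm) is clamped on the post and runs along y over the rod to y = -25 mm. Below the bar the hanger is open to -x and -y.
- gauge (a point): centre of the dial gauge's dial (54 mm across, 16 mm thick in x), fixed over the rig's bar, top at 333 mm, its stem running down to the bar; it is carried by a 12 mm column, 342 mm high, at x = +78, y = +150 mm of the rig
- pan (a point): centre of the top face of the hanger's pan, a brass disc 48 mm in diameter, 6 mm thick, 75 mm above the bench when it hangs still; the weights rest on it. z points up along the rod. The rod, 5 mm in diameter, rises straight from here; its hook, 150 mm above the pan, hangs in a steel wire stirrup, 30 mm wide in the rig's x, that goes round the bar.
- stirrup (a joint): swing of the hanger about the rig's y axis (rad), pivot 250 mm above the bench on top of the bar; 0 = plumb; free pendulum, lightly damped, stops at +-0.4
- hanger (a joint): swing of the hanger about the rig's x axis (rad), pivot 225 mm above the bench in the stirrup's eye; 0 = plumb; free pendulum, lightly damped, stops at +-0.4
- brass_hung: brass slotted weight, a flat disc 56 mm in diameter, 15 mm thick, about 250 g, with a 10 mm wide slot through it along +x, from 3.5 mm behind the centre to the rim (flared to 16 mm over the last 4 mm). Origin: centre of the underside; z up. This one is on the hanger from the start, flat on the pan round the rod, its slot facing any way; it is loose and can be turned or slid off.
- brass_a: brass slotted weight, a flat disc 56 mm in diameter, 15 mm thick, about 250 g, with a 10 mm wide slot through it along +x, from 3.5 mm behind the centre to the rim (flared to 16 mm over the last 4 mm). Origin: centre of the underside; z up. This one lies flat on the bench, to be hung.
- brass_b: brass slotted weight, a flat disc 56 mm in diameter, 15 mm thick, about 250 g, with a 10 mm wide slot through it along +x, from 3.5 mm behind the centre to the rim (flared to 16 mm over the last 4 mm). Origin: centre of the underside; z up. This one lies flat on the bench, to be hung.
- brass_hung_mouth (a point): middle of the slot's mouth on the rim of brass_hung, on the underside plane, 28 mm along +x from its origin
- brass_a_mouth (a point): middle of the slot's mouth on the rim of brass_a, on the underside plane, 28 mm along +x from its origin
- brass_b_mouth (a point): middle of the slot's mouth on the rim of brass_b, on the underside plane, 28 mm along +x from its origin
- steel_small: small steel slotted weight, 44 mm in diameter, 12 mm thick, 100 g, flat on the bench, not wanted now. Origin: centre of the underside; slot along +x.
- jar: amber glass varnish jar with a dark lid, 56 mm in diameter, 75 mm high, standing on the bench. Origin: centre of the underside.
- plane: brass thumb plane, 85 mm long (x), 30 mm wide, 38 mm high. Origin: centre of the underside.
- knife: knife lying along x: handle 115 x 24 x 16 mm from x = -88 to +27 mm, blade to x = +107 mm. Origin: underside, 30 mm from the handle's middle towards the blade.
- bridge: uncut violin bridge, a maple plate 34 x 41 x 5 mm lying on the cutting board. Origin: centre of the underside.
- cutting_board: maple cutting board, fixed, 130 (x) x 170 (y) x 12 mm. Origin: centre of the underside.
Mind the look-alikes: they are no part of the job. Leave any blue look-alike of the brass_a alone. Leave any purple look-alike of the brass_b alone.

How it is judged:
On the way, in this order (a step that is already met when the one before it is completed fails the run):
1. one of the two loose brass weights is on the rod above the hung one, flat and home (((horizontal distance between brass_a and pan below 0.006 m and z of brass_a in the frame of pan between 0.011 and 0.035 m and angle between brass_a's own z axis and vertical below 0.1 rad) or (horizontal distance between brass_b and pan below 0.006 m and z of brass_b in the frame of pan between 0.011 and 0.035 m and angle between brass_b's own z axis and vertical below 0.1 rad))), for 0.2 s.
2. both are on the rod, flat and home (horizontal distance between each of brass_a, brass_b and pan below 0.006 m and z of brass_a in the frame of pan between 0.011 and 0.035 m and angle between each of brass_a, brass_b's own z axis and vertical below 0.1 rad and z of brass_b in the frame of pan between 0.011 and 0.035 m), for 0.2 s.
At the end, for the whole second after the job is handed in: all three brass weights lie flat (within 0.1 rad) in one stack, the hung one still lowest on the hanger's pan and the other two on top of it, each centred on the rod within 6 mm, the mouths of any two slots at least 22 mm apart seen from above (a little under 50 degrees), all slower than 50 mm/s (all of step 2 and horizontal distance between brass_hung and pan below 0.006 m and z of brass_hung in the frame of pan between -0.003 and 0.005 m and angle between brass_hung's own z axis and vertical below 0.1 rad and horizontal distance between brass_hung_mouth and brass_a_mouth above 0.022 m and horizontal distance between each of brass_hung_mouth, brass_a_mouth and brass_b_mouth above 0.022 m and linear speed of each of brass_hung, brass_a, brass_b below 0.05 m/s); the robot touches nothing.
It fails at once if the hanger is knocked into a wide swing (over 0.25 rad, 14 degrees) (value of joint any of stirrup, hanger above 0.25 rad or value of joint any of stirrup, hanger below -0.25 rad).
It fails at once if the small steel weight, jar, plane, knife or bridge is moved more than 15 mm (distance of any of steel_small, jar, plane, knife, bridge from where it was at the start of the episode above 0.015 m).
It also fails if it takes over 72 s, if anything falls off the work surface, if the arm or the gripper's body presses on something with over 40 N, if the wrist force passes 120 N, or if a joint passes its speed limit or range.

ROBOT

A 7-joint arm with a two-finger parallel gripper is mounted at the origin on the work surface. World frame = base frame: x ahead of the robot, y to its left, z up, the work surface at z = 0. Lengths are in m, angles in rad, forces in N, time in s.
With the tool pointing down it reaches from about 0.35 to 0.9 m from the base axis. Payload 8.1 kg.
Tool frame: the origin (TCP) lies midway between the tips of the shut fingers; the grasp point (between the pads) lies 19 mm behind it; z points along the fingers, y is the line along which they close (so a half turn about z gives the same grasp; the last joint's range is limited). The gripper opens to 85 mm and grips with 20 to 120 N. Pads are 22 mm wide; open, the fingers measure 114 mm over their backs; the gripper's body (76 mm by 85 mm) begins 54 mm behind the grasp point. The pads swing forward as they close: fully open they stand 13 mm farther back than shut.
Start: joints at [-0.103, 0.434, 0.025, 1.573, -0.012, 1.134, -0.075], TCP at [0.625, -0, 0.231] pointing down, gripper open.
Joint ranges: [-2.62, 2.62], [-0.44, 2.09], [-1.27, 1.32], [0.08, 2.57], [-1.32, 4.46], [0.12, 2], [-2.74, 2.74]. Speed limits (rad/s): [2.22, 2.22, 3.01, 3.01, 3.14, 3.14, 3.14].

INTERFACE

Orientations are given as a unit quaternion [w, x, y, z].
In Python, from workcell import sense, get_image, camera_info, finish_job, recognise gives the robot as it stands.
- The arm moves only by the tool carry_out, never from a script. Its argument "moves" is a list of rows, each an object of numbers: "x", "y", "z": the shift along the world's x, y, z in units of 60 mm (1.0 is 60 mm); "rx", "ry", "rz": the turn, a rotation vector about the world's x, y, z in units of 6 degrees (1.0 is 6 degrees); "gripper": the closure, from -1 (fully open) to 1 (shut). In form: [{"x": .., "y": .., "z": .., "rx": .., "ry": .., "rz": .., "gripper": ..}, ...]. A call has 1 to 12 rows; each row is the pose to reach, as a shift and turn from the pose commanded when the call began; what a row does not reach only later rows make up. A row lasts 1/8 s, in which the tool goes at most 62.5 mm and 10.7 degrees, less where a joint would pass 70% of its speed; a pose out of reach is approached as far as the arm can. A call with a gripper value outside its range is refused whole. The fingers move at their own pace and stop on an object; "newtons" is the grip in N (left out, the last holds). Time passes only in rows, so rows that repeat a pose let the fingers close. It gives the time, the measured TCP pose, the force, the opening and the grip force at its end, in the units of the state.
- sense(): the state, without advancing time (a new reading comes with each control period).
- get_image(name): name is "scene" or "side" or "wrist"; returns the picture (420x560x3 uint8, blue, green, red); there is no depth.
- camera_info(name): a dict with "fx", "fy", "cx", "cy" (pixels), "k1" (the pictures are not rectified: a ray, as slopes to the right and down, at radius r is drawn at 1 + k1 r^2 times it, then the intrinsics apply), "world_from_camera" (4x4, takes a point from camera to world coordinates). Camera axes: x right, y down, z forward; pixel columns grow to the right and rows downward; lengths in m; the calibration is good to about 2 mm. A picture is of the moment at which its call begins: read the wrist's pose just before it. camera_info takes no time and is no camera call; for the wrist camera it gives the pose at the moment of the call.
- finish_job(): hands the job in; it is judged then, once.
Trained networks look in the newest picture that a camera, given by its name, has taken for a name from the list of things; names that differ only in an ending like _2 or _b are one class to them, and where a whole thing is asked for, a point or a joint stands for the part that bears it (a point fixed in the world has none). Each returns a list of dicts, best first, with "confidence" (0 to 1); they miss things now and then, are a little off and sometimes report something else, mostly with a low value. They report only what shows in the picture. A call takes as long as a camera call. They do not tell look-alikes from the thing itself.
- recognise(camera, thing): "xy" ([column, row] in pixels, amid what is visible of it).
The state is a dict: "time": time; "q": joint angles; "dq": joint speeds; "effort": joint torques, N m; "tcp_pos": TCP position; "tool_rot": TCP orientation; "ft_force": force on the tool from outside, world axes, zero at the start; "moment": the same for the moment, N m; "finger_gap": finger opening in m; "finger_force": force on a finger pad.
Only numpy, scipy, OpenCV 4.12 (cv2) and the standard library are available. Lean on these libraries where they do the work, as an engineer would, in place of code of your own. Each camera call takes 0.05 s, during which the arm holds its last target. There are 200 camera calls.

## Working session

There is one attempt and no reset: what is moved stays moved. The work goes in short steps, Python scripts to look and compute and a tool call to move; the robot and the scene stay as the last step left them, time stands still between calls to the robot, and variables do not carry over. Pictures are saved under pics/ and viewed, at most 10 in all, crops included, and the job is handed in when it is done.

Besides the shell and the picture viewer there is one more tool, called after "Emit:" as a command line: name --argument value ..., lists and objects as JSON in quotes. carry_out: Moves the arm, as the interface text tells. Its arguments: {"type":"object","properties":{"moves":{"type":"array"},"newtons":{"type":"number"}},"required":["moves"]}

```bash
ls; mkdir -p pics; cat > h.py <<'E'
from workcell import *
import numpy as np, cv2
from scipy.spatial.transform import Rotation as R
def ray(ci,px):
    d=np.array([(px[0]-ci["cx"])/ci["fx"],(px[1]-ci["cy"])/ci["fy"]]);u=d.copy()
    for _ in range(20): u=d/(1+ci["k1"]*(u@u))
    T=np.array(ci["world_from_camera"]);return T[:3,3],T[:3,:3]@np.array([u[0],u[1],1])
def at(ci,px,z):
    o,d=ray(ci,px);return o+d*(z-o[2])/d[2]
def proj(ci,P):
    T=np.array(ci["world_from_camera"]);p=T[:3,:3].T@(np.array(P)-T[:3,3]);u=p[:2]/p[2];u=u*(1+ci["k1"]*(u@u))
    return np.array([u[0]*ci["fx"]+ci["cx"],u[1]*ci["fy"]+ci["cy"]])
E
python3 - <<'E'
from h import *
ims=[]
for n in("scene","side"):
    im=get_image(n);cv2.imwrite(f"pics/{n}0.png",im)
    ci=camera_info(n);print(n,np.round(np.array(ci["world_from_camera"]),3).tolist(),ci["fx"],ci["k1"])
    for t in("brass_a","brass_hung","brass_a_mouth","pan","steel_small","jar","gauge"):
        r=recognise(n,t);print(t,[(np.round(x["xy"],1).tolist(),round(x["confidence"],2),np.round(at(ci,x["xy"],.015)[:2],3).tolist()) for x in r])
E
```

```text
pics
scene [[-0.462, 0.72, -0.518, 1.029], [0.887, 0.376, -0.268, 0.164], [0.002, -0.583, -0.813, 0.98], [0.0, 0.0, 0.0, 1.0]] 389.3436969651958 0.025839926120246725
brass_a [([190.5, 247.6], 0.78, [0.64, -0.289]), ([253.1, 220.7], 0.65, [0.477, -0.176]), ([228.4, 249.2], 0.56, [0.595, -0.191]), ([159.0, 235.7], 0.54, [0.649, -0.392]), ([326.0, 276.6], 0.52, [0.545, 0.087])]
brass_hung [([328.5, 272.1], 0.78, [0.53, 0.088])]
brass_a_mouth [([152.5, 238.2], 0.74, [0.665, -0.404]), ([190.1, 243.0], 0.69, [0.628, -0.299])]
pan [([325.2, 281.5], 0.5, [0.56, 0.09]), ([201.7, 285.5], 0.35, [0.723, -0.197])]
steel_small [([205.9, 202.2], 0.67, [0.485, -0.338])]
jar [([168.6, 189.0], 0.55, [0.495, -0.471]), ([189.0, 243.7], 0.36, [0.632, -0.3])]
gauge [([384.1, 293.7], 0.66, [0.52, 0.241])]
side [[-0.996, -0.068, 0.064, 0.489], [-0.091, 0.552, -0.829, 0.677], [0.021, -0.831, -0.556, 0.701], [0.0, 0.0, 0.0, 1.0]] 398.48982404357224 -0.11654668811200211
brass_a [([258.4, 214.2], 0.64, [0.634, -0.279]), ([278.5, 235.2], 0.62, [0.565, -0.186]), ([307.7, 238.8], 0.53, [0.484, -0.18]), ([253.9, 196.7], 0.48, [0.662, -0.372])]
brass_hung [([256.8, 292.7], 0.51, [0.594, 0.034]), ([328.8, 267.5], 0.44, [0.426, -0.071])]
brass_a_mouth [([256.5, 195.1], 0.7, [0.655, -0.383]), ([255.6, 211.8], 0.55, [0.644, -0.29])]
pan []
steel_small []
jar [([328.7, 266.9], 0.59, [0.427, -0.073])]
gauge [([256.9, 350.5], 0.56, [0.571, 0.192]), ([254.6, 293.7], 0.51, [0.598, 0.038])]
```

View pics/scene0.png

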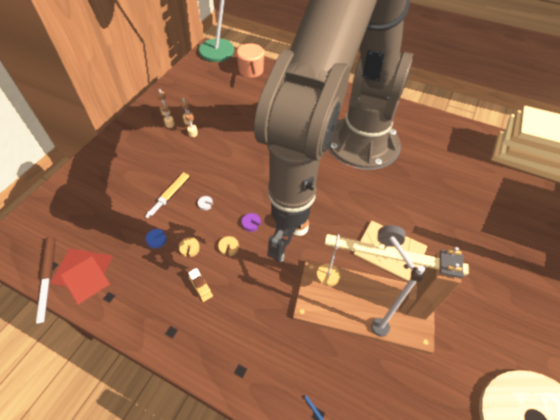

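View pics/side0.png

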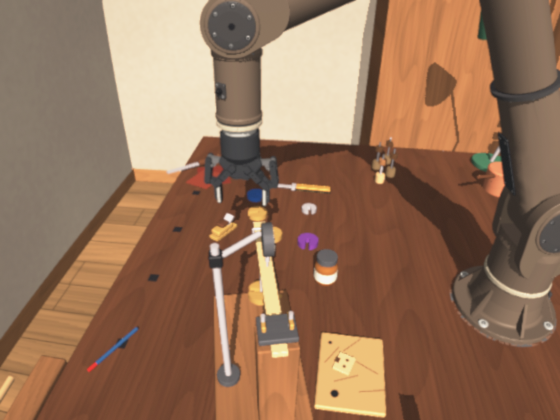

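The scene shows the gold discs at about (190,247), (228,246) and on the hanger (328,275). The blue (156,239) and purple (251,222) look-alikes and the steel weight (205,202) are clear by colour. I'll check these in a close crop.

```bash
python3 - <<'E'
from h import *
im=cv2.imread("pics/scene0.png")
a=cv2.resize(im[205:275,140:270],None,fx=6,fy=6,interpolation=cv2.INTER_CUBIC)[:, :400*2]
b=cv2.resize(im[225:345,290:470],None,fx=4,fy=4,interpolation=cv2.INTER_CUBIC)
a=cv2.resize(a,(520,280));b=cv2.resize(b,(450,300))
c=np.zeros((580,520,3),np.uint8);c[:280]=a;c[280:,:450]=b
cv2.imwrite("pics/crop1.png",c)
ci=camera_info("scene");cs=camera_info("side")
# gold blobs
hsv=cv2.cvtColor(im,cv2.COLOR_BGR2HSV)
m=cv2.inRange(hsv,(15,110,110),(32,255,255))
n,l,s,ce=cv2.connectedComponentsWithStats(m)
for i in range(1,n):
    if s[i,4]>60 : print(s[i],ce[i].round(1),at(ci,ce[i],.015).round(3),at(ci,ce[i],.09).round(3))
# rig: bar end / hook lines
for p in((330,240),(465,263),(303,312),(425,342),(436,345),(294,318)): print(p,at(ci,p,.25).round(3),at(ci,p,.018).round(3))
r=recognise("scene","stirrup");print(r);r=recognise("scene","rig");print(r)
E
```

```text
[ 410    0  150   35 2499] [506.   11.8] [-1.102  0.304  0.015] [-0.936  0.293  0.09 ]
[204  25  12  14  78] [210.5  32.2] [-0.324 -0.836  0.015] [-0.219 -0.759  0.09 ]
[221  26  63  33 535] [251.5  40.9] [-0.349 -0.641  0.015] [-0.242 -0.578  0.09 ]
[ 401   80  159   75 2166] [476.5 112.8] [-0.32   0.32   0.015] [-0.215  0.308  0.09 ]
[164 116  10  12  80] [168.9 122.2] [ 0.243 -0.653  0.015] [ 0.304 -0.589  0.09 ]
[491 131  69  51 537] [519.8 162.2] [-0.135  0.492  0.015] [-0.044  0.466  0.09 ]
[506 146  54  23 476] [532.1 157.1] [-0.177  0.524  0.015] [-0.083  0.496  0.09 ]
[ 23 158  44  39 136] [ 45.6 175.7] [ 0.633 -0.851  0.015] [ 0.664 -0.772  0.09 ]
[162 173  27  27 240] [175.4 185.2] [ 0.473 -0.461  0.015] [ 0.516 -0.412  0.09 ]
[  0 196  23  24  89] [ 10.1 207.3] [ 0.774 -0.849  0.015] [ 0.794 -0.771  0.09 ]
[179 237  21  20 316] [188.9 246.3] [ 0.639 -0.296  0.015] [ 0.669 -0.26   0.09 ]
[218 236  21  20 301] [228. 245.] [ 0.584 -0.199  0.015] [ 0.618 -0.171  0.09 ]
[353 251  59  30 117] [384.2 267.5] [0.446 0.218 0.015] [0.491 0.213 0.09 ]
[316 264  24  23 385] [327.6 275.1] [0.539 0.089 0.015] [0.577 0.095 0.09 ]
[189 277  24  25 184] [203.  291.5] [ 0.735 -0.185  0.015] [ 0.758 -0.157  0.09 ]
[   0  288  183  132 9871] [ 63.8 380.3] [ 1.063 -0.348  0.015] [ 1.061 -0.308  0.09 ]
[175 397  40  23 224] [192.7 412.2] [ 0.983 -0.048  0.015] [ 0.987 -0.032  0.09 ]
(330, 240) [0.578 0.08  0.25 ] [0.435 0.053 0.018]
(465, 263) [0.5  0.35 0.25] [0.332 0.409 0.018]
(303, 312) [0.753 0.095 0.25 ] [0.665 0.073 0.018]
(425, 342) [0.7   0.318 0.25 ] [0.596 0.366 0.018]
(436, 345) [0.696 0.337 0.25 ] [0.591 0.392 0.018]
(294, 318) [0.772 0.085 0.25 ] [0.69  0.059 0.018]
[{'xy': [330.8, 259.9], 'confidence': 0.61}]
[{'xy': [383.7, 297.6], 'confidence': 0.63}]
```

View pics/crop1.png

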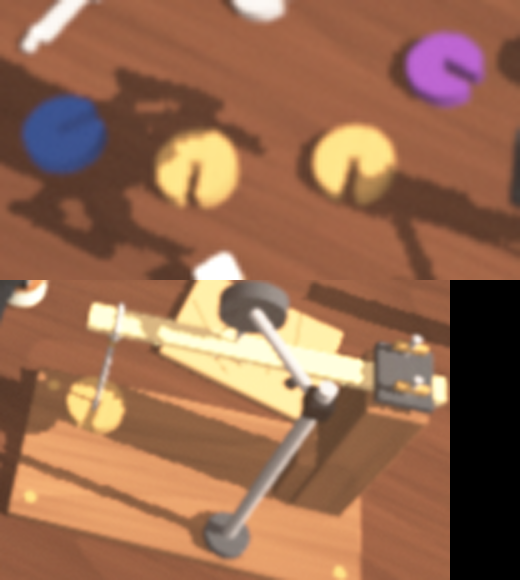

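Gold discs at crop (197,168) and (352,163) have slots pointing down-image. Blue and purple are the look-alikes. The hung disc's slot isn't readable here, so I'll use the wrist camera.

```bash
python3 - <<'E'
from h import *
s=sense();im=get_image("wrist");cv2.imwrite("pics/w0.png",im)
ci=camera_info("wrist");T=np.array(ci["world_from_camera"]);print(T.round(3).tolist(),ci["fx"],ci["k1"],s["tool_rot"],s["finger_gap"],s["ft_force"])
q=s["tool_rot"];Rt=R.from_quat([q[1],q[2],q[3],q[0]]).as_matrix();print(Rt.round(3),Rt.T@(T[:3,3]-np.array(s["tcp_pos"])))
E
```

```text
[[1.0, 0.001, -0.0, 0.626], [0.001, -0.954, -0.299, 0.075], [-0.001, 0.299, -0.954, 0.374], [0.0, 0.0, 0.0, 1.0]] 360.3105657332455 -0.09835124986994231 [3.04496294e-05 7.07132055e-01 7.07081505e-01 3.32739097e-05] 0.08553918990494341 [ 0.36188837 -0.7168755   0.71962272]
[[ 0.  1.  0.]
 [ 1. -0.  0.]
 [ 0.  0. -1.]] [ 0.0749222   0.00141362 -0.14223616]
```

View pics/w0.png

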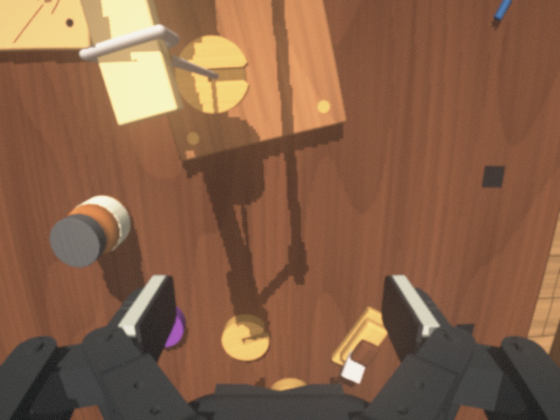

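The wrist view shows the hung disc at (213,75), its slot facing right (about world +x). A gold disc is at (245,338) and the other is at the bottom edge. I'll measure the hung disc here, then move so the wrist camera is over the loose ones.

```bash
cat >> h.py <<'E'
def gold(im):
    m=cv2.inRange(cv2.cvtColor(im,cv2.COLOR_BGR2HSV),(14,90,90),(34,255,255))
    n,l,s,c=cv2.connectedComponentsWithStats(m);return m,[(s[i],c[i],l==i) for i in range(1,n) if s[i,4]>150]
def rect(im,ci,c,z,ppm=6000,half=.04):
    "orthographic top view about world xy c at height z; image right=+x, up=+y"
    n=int(2*half*ppm);g=(np.arange(n)-n/2)/ppm
    X,Y=np.meshgrid(c[0]+g,c[1]-g)
    T=np.array(ci["world_from_camera"]);p=(np.stack([X,Y,np.full_like(X,z)],-1)-T[:3,3])@T[:3,:3]
    u=p[...,:2]/p[...,2:];u=u*(1+ci["k1"]*(u**2).sum(-1,keepdims=True))
    return cv2.remap(im,(u[...,0]*ci["fx"]+ci["cx"]).astype(np.float32),(u[...,1]*ci["fy"]+ci["cy"]).astype(np.float32),cv2.INTER_CUBIC)
E
python3 - <<'E'
from h import *
ci=camera_info("wrist");im=cv2.imread("pics/w0.png")
for px in((213,75),): print(at(ci,px,.09))
cv2.imwrite("pics/rw0.png",rect(im,ci,at(ci,(213,75),.09)[:2],.09))
E
```

```text
[0.57715671 0.09331267 0.09      ]
```

Emit:
carry_out --moves '[{"y": -0.9}, {"y": -1.8}, {"y": -2.7}, {"y": -2.7}, {"y": -2.7}]' --newtons 60

```text
invalid input at $.moves[0]: expected keys x, y, z, rx, ry, rz, gripper
```

Emit:
carry_out --moves '[{"x": 0, "y": -0.9, "z": 0, "rx": 0, "ry": 0, "rz": 0, "gripper": -1}, {"x": 0, "y": -1.8, "z": 0, "rx": 0, "ry": 0, "rz": 0, "gripper": -1}, {"x": 0, "y": -2.7, "z": 0, "rx": 0, "ry": 0, "rz": 0, "gripper": -1}, {"x": 0, "y": -2.7, "z": 0, "rx": 0, "ry": 0, "rz": 0, "gripper": -1}, {"x": 0, "y": -2.7, "z": 0, "rx": 0, "ry": 0, "rz": 0, "gripper": -1}]' --newtons 60

```text
time: 1.58
tcp_pos: [0.625, -0.1616, 0.2312]
tool_rot: [-0.0, 0.707, 0.707, 0.0]
ft_force: [0.2, 0.7, -0.4]
finger_gap: 0.0852
finger_force: 0.0
```

```bash
python3 - <<'E'
from h import *
s=sense();im=get_image("wrist");cv2.imwrite("pics/w1.png",im);ci=camera_info("wrist")
print(s["time"],s["tcp_pos"],s["q"])
tiles=[cv2.imread("pics/rw0.png")]
for st,c,l in gold(im)[1]: print(st,c.round(1),at(ci,c,.015).round(4))
for c in ((.64,-.292),(.585,-.197)): tiles.append(rect(im,ci,c,.015))
h=np.hstack([cv2.resize(t,(266,266)) for t in tiles]);w=cv2.resize(im,(400,300))
o=np.zeros((566,798,3),np.uint8);o[:266]=h;o[266:,:400]=w;cv2.imwrite("pics/m1.png",o)
E
```

```text
1.575 [ 0.62503198 -0.16161022  0.2312073 ] [ 0.12901706  0.46797376  0.06277142  1.52070096 -0.03171945  1.15407454
  0.19752761]
[ 339  173   66   74 1628] [374.3 203.7] [ 0.7265 -0.1888  0.015 ]
[ 213  183   56   56 2280] [239.4 211. ] [ 0.5858 -0.1971  0.015 ]
[ 528  216   32  138 2124] [548.2 300.5] [ 0.9565 -0.3106  0.015 ]
[ 266  266   52   51 2041] [291.1 291.7] [ 0.641  -0.2922  0.015 ]
[180 393  24  11 151] [190.8 396.8] [ 0.5137 -0.4491  0.015 ]
```

View pics/m1.png

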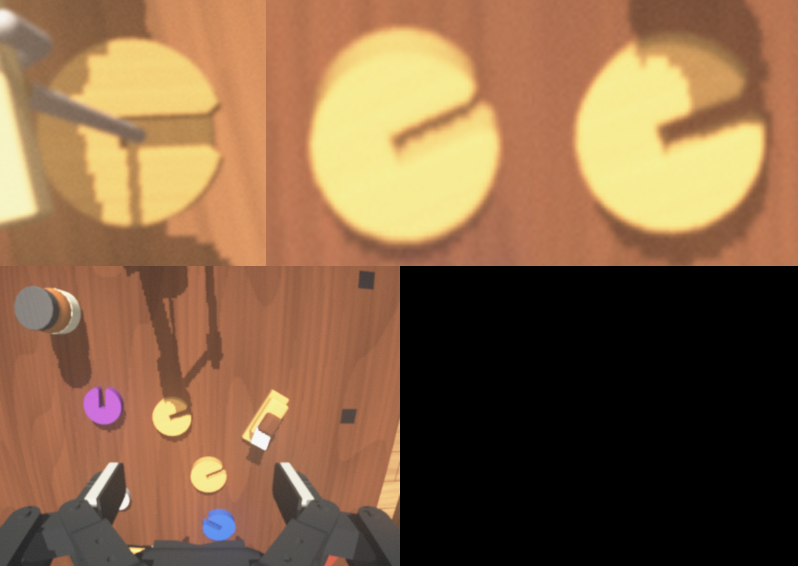

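Measured: the hung disc is at (0.577,0.093), slot about 0°. P1 is at (0.642,-0.297), slot about 25°. P2 is at (0.587,-0.199), slot about 18°. The blue disc is near (217,525) in the collage and the purple near (103,405); both will be left alone.

Plan:
- **P1:** turn it on the bench with a vertical grip to about -55°. Then carry it in with a 50° tilted grip and leave its slot at about -57°.
- **P2:** carry it in the same way and leave its slot at about +57°.

Emit:
carry_out --moves '[{"x": 0.05, "y": -0.4, "z": -0.3, "rx": 0, "ry": 0, "rz": 1.75, "gripper": -1}, {"x": 0.1, "y": -0.8, "z": -0.6, "rx": 0, "ry": 0, "rz": 3.5, "gripper": -1}, {"x": 0.15, "y": -1.2, "z": -0.9, "rx": 0, "ry": 0, "rz": 5.25, "gripper": -1}, {"x": 0.2, "y": -1.6, "z": -1.2, "rx": 0, "ry": 0, "rz": 7, "gripper": -1}, {"x": 0.25, "y": -2, "z": -1.5, "rx": 0, "ry": 0, "rz": 8.75, "gripper": -1}, {"x": 0.283, "y": -2.257, "z": -1.8, "rx": 0, "ry": 0, "rz": 10.5, "gripper": -1}, {"x": 0.283, "y": -2.257, "z": -2, "rx": 0, "ry": 0, "rz": 12.25, "gripper": -1}, {"x": 0.283, "y": -2.257, "z": -2.2, "rx": 0, "ry": 0, "rz": 14, "gripper": -1}, {"x": 0.283, "y": -2.257, "z": -2.3, "rx": 0, "ry": 0, "rz": 15.75, "gripper": -1}, {"x": 0.283, "y": -2.257, "z": -2.4, "rx": 0, "ry": 0, "rz": 17.5, "gripper": -1}, {"x": 0.283, "y": -2.257, "z": -2.4, "rx": 0, "ry": 0, "rz": 19.17, "gripper": -1}, {"x": 0.283, "y": -2.257, "z": -2.4, "rx": 0, "ry": 0, "rz": 19.17, "gripper": -1}]'

```text
time: 3.12
tcp_pos: [0.6426, -0.2958, 0.0873]
tool_rot: [0.0, -0.217, 0.976, 0.001]
ft_force: [0.7, 0.1, 0.2]
finger_gap: 0.0856
finger_force: 0.0
```

```bash
python3 - <<'E'
from h import *
s=sense();im=get_image("wrist");cv2.imwrite("pics/w2.png",im);ci=camera_info("wrist")
print(s["time"],s["tcp_pos"],s["tool_rot"],s["q"].round(2))
for st,c,l in gold(im)[1]: print(st,c.round(1),at(ci,c,.015).round(4),at(ci,c,.0075).round(4))
E
```

```text
3.125 [ 0.64261388 -0.29577599  0.08728052] [ 2.78961866e-04 -2.17012922e-01  9.76168546e-01  5.32832313e-04] [ 0.59  0.73 -0.4   1.47  0.31  1.    2.13]
[ 406  162   92   87 6051] [451.7 204.1] [ 0.5845 -0.2036  0.015 ] [ 0.5848 -0.1992  0.0075]
[ 235  174   91   87 5683] [280.2 215.8] [ 0.6375 -0.299   0.015 ] [ 0.6397 -0.298   0.0075]
[ 297  311   90   93 2667] [338. 348.] [ 0.7108 -0.2187  0.015 ] [ 0.7155 -0.2149  0.0075]
```

Emit:
carry_out --moves '[{"x": -0.02, "y": -0.02, "z": -0.6, "rx": 0, "ry": 0, "rz": 0, "gripper": -1}, {"x": -0.02, "y": -0.02, "z": -1.2, "rx": 0, "ry": 0, "rz": 0, "gripper": -1}, {"x": -0.02, "y": -0.02, "z": -1.43, "rx": 0, "ry": 0, "rz": 0, "gripper": -1}, {"x": -0.02, "y": -0.02, "z": -1.43, "rx": 0, "ry": 0, "rz": 0, "gripper": -1}, {"x": -0.02, "y": -0.02, "z": -1.43, "rx": 0, "ry": 0, "rz": 0, "gripper": 0.5}, {"x": -0.02, "y": -0.02, "z": -1.43, "rx": 0, "ry": 0, "rz": 0, "gripper": 0.5}, {"x": -0.02, "y": -0.02, "z": -1.43, "rx": 0, "ry": 0, "rz": 0, "gripper": 0.5}, {"x": -0.02, "y": -0.02, "z": -1.43, "rx": 0, "ry": 0, "rz": 0, "gripper": 0.5}]'

```text
time: 4.18
tcp_pos: [0.6419, -0.2982, 0.0039]
tool_rot: [0.001, -0.217, 0.976, -0.0]
ft_force: [-1.9, 2.6, 9.5]
finger_gap: 0.0533
finger_force: 61.8
```

Emit:
carry_out --moves '[{"x": 0, "y": 0, "z": 0.2, "rx": 0, "ry": 0, "rz": 0, "gripper": 0.5}, {"x": 0, "y": 0, "z": 0.2, "rx": 0, "ry": 0, "rz": -1.5, "gripper": 0.5}, {"x": 0, "y": 0, "z": 0.2, "rx": 0, "ry": 0, "rz": -3.2, "gripper": 0.5}, {"x": 0, "y": 0, "z": 0.2, "rx": 0, "ry": 0, "rz": -4.9, "gripper": 0.5}, {"x": 0, "y": 0, "z": 0.2, "rx": 0, "ry": 0, "rz": -6.6, "gripper": 0.5}, {"x": 0, "y": 0, "z": 0.2, "rx": 0, "ry": 0, "rz": -8.3, "gripper": 0.5}, {"x": 0, "y": 0, "z": 0.2, "rx": 0, "ry": 0, "rz": -10, "gripper": 0.5}, {"x": 0, "y": 0, "z": 0.2, "rx": 0, "ry": 0, "rz": -11.7, "gripper": 0.5}, {"x": 0, "y": 0, "z": 0.2, "rx": 0, "ry": 0, "rz": -13.33, "gripper": 0.5}, {"x": 0, "y": 0, "z": 0.2, "rx": 0, "ry": 0, "rz": -13.33, "gripper": 0.5}]'

```text
time: 5.42
tcp_pos: [0.6412, -0.2985, 0.0142]
tool_rot: [0.0, 0.461, 0.887, -0.0]
ft_force: [-0.2, -0.0, -2.6]
finger_gap: 0.0535
finger_force: 64.0
```

```bash
python3 -c "
from h import *
s=sense();print(s['tcp_pos'],s['q'].round(2),s['ft_force'],s['finger_gap'])"
```

```text
[ 0.64115662 -0.29848806  0.01423686] [ 0.37  0.78 -0.02  1.54  0.02  0.83  0.96] [-0.18892852 -0.01325179 -2.63150939] 0.05349725434626186
```

```bash
cat >> h.py <<'E'
def tool(phi,th):
    "tool orientation: heading phi deg, tilted th deg from down, tool x (camera) back"
    p,t=np.radians([phi,th]);h=np.array([np.cos(p),np.sin(p),0]);z=h*np.sin(t)-np.array([0,0,np.cos(t)])
    y=np.array([-np.sin(p),np.cos(p),0]);y=np.cross(z,-h);y/=np.linalg.norm(y);x=np.cross(y,z)
    return R.from_matrix(np.stack([x,y,z],1))
def rel(A,B): return ((B*A.inv()).as_rotvec(degrees=True)/6).round(3)
E
python3 - <<'E'
from h import *
s=sense();q=s["tool_rot"];print(R.from_quat([q[1],q[2],q[3],q[0]]).as_matrix().round(2),tool(-25,50).as_matrix().round(2),tool(-55,0).as_matrix().round(2))
c=np.array([.6412,-.2985,0])+.0095*np.array([np.cos(-.436),np.sin(-.436),0])+[0,0,.0895]
print(rel(tool(-55,0),tool(-25,50)),((c-[.6412,-.2985,.0052])/.06).round(3))
E
```

```text
[[-0.58  0.82  0.  ]
 [ 0.82  0.58 -0.  ]
 [-0.    0.   -1.  ]] [[-0.58  0.42  0.69]
 [ 0.27  0.91 -0.32]
 [-0.77  0.   -0.64]] [[-0.57  0.82  0.  ]
 [ 0.82  0.57  0.  ]
 [ 0.    0.   -1.  ]]
[-5.415 -6.453  4.676] [ 0.144 -0.067  1.405]
```

Emit:
carry_out --moves '[{"x": 0, "y": 0, "z": -0.15, "rx": 0, "ry": 0, "rz": 0, "gripper": 0.5}, {"x": 0, "y": 0, "z": -0.17, "rx": 0, "ry": 0, "rz": 0, "gripper": 0.5}, {"x": 0, "y": 0, "z": -0.17, "rx": 0, "ry": 0, "rz": 0, "gripper": -1}, {"x": 0, "y": 0, "z": -0.15, "rx": 0, "ry": 0, "rz": 0, "gripper": -1}, {"x": 0, "y": 0, "z": -0.15, "rx": 0, "ry": 0, "rz": 0, "gripper": -1}, {"x": 0, "y": 0, "z": -0.15, "rx": 0, "ry": 0, "rz": 0, "gripper": -1}]'

```text
time: 6.18
tcp_pos: [0.6408, -0.2987, 0.0045]
tool_rot: [0.0, 0.461, 0.887, 0.0]
ft_force: [-0.7, -0.3, 0.5]
finger_gap: 0.0852
finger_force: 0.0
```

Emit:
carry_out --moves '[{"x": 0, "y": 0, "z": 0.7, "rx": 0, "ry": 0, "rz": 0, "gripper": -1}, {"x": 0, "y": 0, "z": 1.41, "rx": -0.9, "ry": -1.08, "rz": 0.78, "gripper": -1}, {"x": 0.05, "y": -0.03, "z": 1.41, "rx": -1.8, "ry": -2.15, "rz": 1.56, "gripper": -1}, {"x": 0.1, "y": -0.05, "z": 1.41, "rx": -2.7, "ry": -3.23, "rz": 2.34, "gripper": -1}, {"x": 0.15, "y": -0.067, "z": 1.41, "rx": -3.6, "ry": -4.3, "rz": 3.12, "gripper": -1}, {"x": 0.15, "y": -0.067, "z": 1.41, "rx": -4.5, "ry": -5.38, "rz": 3.9, "gripper": -1}, {"x": 0.15, "y": -0.067, "z": 1.41, "rx": -5.415, "ry": -6.453, "rz": 4.676, "gripper": -1}, {"x": 0.15, "y": -0.067, "z": 1.41, "rx": -5.415, "ry": -6.453, "rz": 4.676, "gripper": -1}, {"x": 0.15, "y": -0.067, "z": 1.41, "rx": -5.415, "ry": -6.453, "rz": 4.676, "gripper": -1}]'

```text
time: 7.3
tcp_pos: [0.6298, -0.3334, 0.0862]
tool_rot: [0.276, 0.301, 0.904, -0.125]
ft_force: [-0.0, -0.7, -0.1]
finger_gap: 0.0853
finger_force: 0.0
```

```bash
python3 - <<'E'
from h import *
s=sense();im=get_image("wrist");cv2.imwrite("pics/w3.png",im);ci=camera_info("wrist");sc=get_image("scene");cv2.imwrite("pics/s3.png",sc);cs=camera_info("scene")
q=s["tool_rot"];print(s["time"],s["tcp_pos"].round(4),s["q"].round(2),(R.from_quat([q[1],q[2],q[3],q[0]])*tool(-25,50).inv()).as_rotvec(degrees=True))
for st,c,l in gold(im)[1]: print(st,c.round(1),at(ci,c,.0075).round(4))
for st,c,l in gold(sc)[1]:
    p=at(cs,c,.0075)
    if .5<p[0]<.8 and -.4<p[1]<0: print("scene",st,p.round(4))
t=[cv2.resize(rect(im,ci,(.641,-.2985),.015),(266,266)),cv2.resize(rect(sc,cs,(.641,-.2985),.015),(266,266)),cv2.resize(rect(sc,cs,(.5865,-.199),.015),(266,266))]
o=np.zeros((566,798,3),np.uint8);o[:266]=np.hstack(t);o[266:,:400]=cv2.resize(im,(400,300));o[266:,400:]=cv2.resize(sc[130:350,150:440],(398,300));cv2.imwrite("pics/m2.png",o)
E
```

```text
7.3 [ 0.6298 -0.3334  0.0862] [ 0.29  0.54 -0.01  2.06  1.64  0.27 -0.35] [  4.91433158  14.47165292 -13.2887585 ]
[470   0  74  11 557] [505.4   3.8] [ 0.6112 -0.2106  0.0075]
[ 298   88  108   99 8162] [351.8 136.3] [ 0.6383 -0.2958  0.0075]
[   0  120   38   47 1006] [ 14.5 145.6] [ 0.5254 -0.4665  0.0075]
[ 482  137   78   66 3473] [522.5 163.8] [ 0.7104 -0.2228  0.0075]
scene [178 237  21  20 346] [ 0.6377 -0.3011  0.0075]
scene [218 236  21  20 324] [ 0.5806 -0.2018  0.0075]
scene [188 277  25  25 225] [ 0.7326 -0.1887  0.0075]
```

View pics/m2.png

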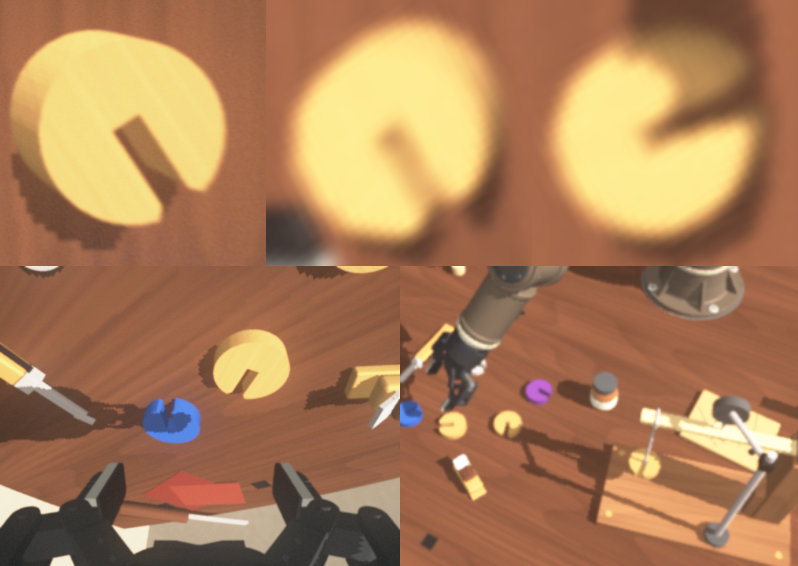

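The tilt is unfinished because the wrist is flipping through its singular region. P1's slot now points about -55° as intended. I'll let the motion continue.

Emit:
carry_out --moves '[{"x": 0, "y": 0, "z": 0, "rx": 0, "ry": 0, "rz": 0, "gripper": -1}, {"x": 0, "y": 0, "z": 0, "rx": 0, "ry": 0, "rz": 0, "gripper": -1}]'

```text
time: 7.65
tcp_pos: [0.6296, -0.3335, 0.0861]
tool_rot: [0.275, 0.302, 0.904, -0.124]
ft_force: [0.2, -0.2, 0.6]
finger_gap: 0.0855
finger_force: 0.0
```

```bash
cat >> h.py <<'E'
def cur():
    s=sense();q=s["tool_rot"];return s,R.from_quat([q[1],q[2],q[3],q[0]])
def goto(P,phi,th):
    s,A=cur();print("t",round(s["time"],2),"tcp",s["tcp_pos"].round(4),"q",s["q"].round(2),"gap",round(s["finger_gap"],4),"F",s["ft_force"].round(1))
    print("shift",((np.array(P)-s["tcp_pos"])/.06).round(3),"rot",rel(A,tool(phi,th)),"deg",round(np.degrees((tool(phi,th)*A.inv()).magnitude()),1))
def hd(phi): p=np.radians(phi);return np.array([np.cos(p),np.sin(p),0])
E
python3 - <<'E'
from h import *
goto(np.array([.641,-.2985,.0895])+.0095*hd(-25),-25,50)
E
```

```text
t 7.65 tcp [ 0.6296 -0.3335  0.0861] q [ 0.29  0.54 -0.01  2.05  1.62  0.27 -0.34] gap 0.0855 F [ 0.2 -0.2  0.6]
shift [0.334 0.517 0.057] rot [-0.838 -2.426  2.234] deg 20.4
```

Emit:
carry_out --moves '[{"x": 0.1, "y": 0.2, "z": 0.3, "rx": -0.42, "ry": -1.2, "rz": 1.1, "gripper": -1}, {"x": 0.334, "y": 0.517, "z": 0.3, "rx": -0.838, "ry": -2.426, "rz": 2.234, "gripper": -1}, {"x": 0.334, "y": 0.517, "z": 0.3, "rx": -0.838, "ry": -2.426, "rz": 2.234, "gripper": -1}, {"x": 0.334, "y": 0.517, "z": 0.057, "rx": -0.838, "ry": -2.426, "rz": 2.234, "gripper": -1}, {"x": 0.334, "y": 0.517, "z": 0.057, "rx": -0.838, "ry": -2.426, "rz": 2.234, "gripper": -1}, {"x": 0.334, "y": 0.517, "z": 0.057, "rx": -0.838, "ry": -2.426, "rz": 2.234, "gripper": -1}, {"x": 0.334, "y": 0.517, "z": 0.057, "rx": -0.838, "ry": -2.426, "rz": 2.234, "gripper": -1}, {"x": 0.334, "y": 0.517, "z": 0.057, "rx": -0.838, "ry": -2.426, "rz": 2.234, "gripper": -1}]'

```text
time: 8.65
tcp_pos: [0.6502, -0.3019, 0.0901]
tool_rot: [0.413, 0.195, 0.885, -0.092]
ft_force: [0.2, -0.4, 0.0]
finger_gap: 0.0855
finger_force: 0.0
```

```bash
python3 - <<'E'
from h import *
goto(np.array([.641,-.2985,.0895])+.0095*hd(-25),-25,50)
im=get_image("wrist");ci=camera_info("wrist");cv2.imwrite("pics/w4.png",im)
for st,c,l in gold(im)[1]: print(st,c.round(1),at(ci,c,.0075).round(4))
E
```

```text
t 8.65 tcp [ 0.6502 -0.3019  0.0901] q [ 0.67  0.64 -0.46  2.23  2.65  0.65 -1.05] gap 0.0855 F [ 0.2 -0.4  0. ]
shift [-0.01 -0.01 -0.01] rot [ 0.02   0.003 -0.015] deg 0.2
[ 427    0   88   20 1319] [474.4   7.8] [ 0.6138 -0.2074  0.0075]
[ 220   60  116   96 8874] [278.4 106.8] [ 0.6371 -0.2966  0.0075]
[ 402  125  151   64 6246] [476.6 152.2] [ 0.7234 -0.2035  0.0075]
```

Emit:
carry_out --moves '[{"x": -0.02, "y": 0.01, "z": -0.5, "rx": 0, "ry": 0, "rz": 0, "gripper": -1}, {"x": -0.03, "y": 0.014, "z": -1, "rx": 0, "ry": 0, "rz": 0, "gripper": -1}, {"x": -0.03, "y": 0.014, "z": -1.34, "rx": 0, "ry": 0, "rz": 0, "gripper": -1}, {"x": -0.03, "y": 0.014, "z": -1.34, "rx": 0, "ry": 0, "rz": 0, "gripper": -1}, {"x": -0.03, "y": 0.014, "z": -1.34, "rx": 0, "ry": 0, "rz": 0, "gripper": -1}, {"x": -0.03, "y": 0.014, "z": -1.34, "rx": 0, "ry": 0, "rz": 0, "gripper": 0.4}, {"x": -0.03, "y": 0.014, "z": -1.34, "rx": 0, "ry": 0, "rz": 0, "gripper": 0.4}, {"x": -0.03, "y": 0.014, "z": -1.34, "rx": 0, "ry": 0, "rz": 0, "gripper": 0.4}, {"x": -0.03, "y": 0.014, "z": -1.34, "rx": 0, "ry": 0, "rz": 0, "gripper": 0.4}]' --newtons 60

```text
time: 9.82
tcp_pos: [0.6479, -0.3014, 0.0103]
tool_rot: [0.414, 0.195, 0.885, -0.092]
ft_force: [-5.5, 1.1, 9.1]
finger_gap: 0.0536
finger_force: 61.0
```

```bash
python3 - <<'E'
from h import *
goto(np.array([.640,-.2985,.0095])+.0085*hd(-25),-25,50)
im=get_image("wrist");ci=camera_info("wrist");cv2.imwrite("pics/w5.png",im)
sd=get_image("side");cv2.imwrite("pics/sd5.png",sd)
cv2.imwrite("pics/m3.png",np.hstack([cv2.resize(im,(440,330)),cv2.resize(sd[150:250,190:310],(360,330))]))
E
```

```text
t 9.82 tcp [ 0.6479 -0.3014  0.0103] q [ 0.67  0.83 -0.47  2.24  2.75  0.83 -1.09] gap 0.0536 F [-5.5  1.1  9.1]
shift [-0.002 -0.011 -0.014] rot [ 0.021  0.015 -0.014] deg 0.2
```

View pics/m3.png

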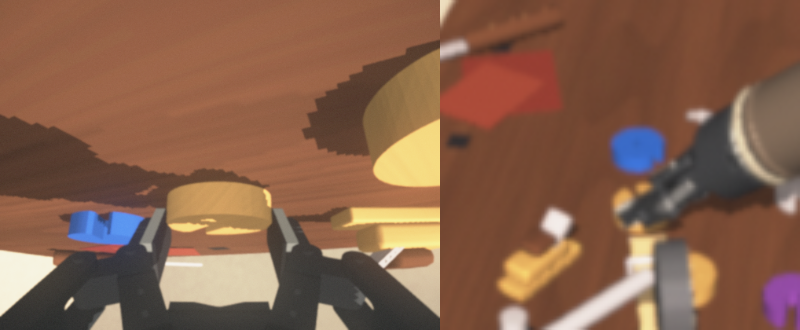

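Gripped; the wrist view shows the disc between the pads at about (220,205). Lifting it and carrying it round to the robot side of the rig.

Emit:
carry_out --moves '[{"x": 0, "y": 0, "z": 0.5, "rx": 0, "ry": 0, "rz": 0, "gripper": 0.4}, {"x": 0, "y": 0, "z": 1.2, "rx": 0, "ry": 0, "rz": 0, "gripper": 0.4}, {"x": -0.2, "y": 0.3, "z": 2, "rx": 0, "ry": 0, "rz": 0, "gripper": 0.4}, {"x": -0.6, "y": 0.9, "z": 2, "rx": 0, "ry": 0, "rz": 0, "gripper": 0.4}, {"x": -1, "y": 1.6, "z": 2, "rx": 0, "ry": 0, "rz": 0, "gripper": 0.4}, {"x": -1.4, "y": 2.3, "z": 2, "rx": 0, "ry": 0, "rz": 0, "gripper": 0.4}, {"x": -1.8, "y": 3, "z": 2, "rx": 0, "ry": 0, "rz": 0, "gripper": 0.4}, {"x": -2.2, "y": 3.7, "z": 2, "rx": 0, "ry": 0, "rz": 0, "gripper": 0.4}, {"x": -2.46, "y": 4.2, "z": 2, "rx": 0, "ry": 0, "rz": 0, "gripper": 0.4}, {"x": -2.46, "y": 4.2, "z": 2, "rx": 0, "ry": 0, "rz": 0, "gripper": 0.4}]'

```text
time: 11.18
tcp_pos: [0.506, -0.0476, 0.1306]
tool_rot: [0.409, 0.197, 0.886, -0.094]
ft_force: [0.2, 97.2, -3.8]
finger_gap: 0.0532
finger_force: 65.4
```

```bash
python3 - <<'E'
from h import *
goto([.5492,.1436,.13],-27,50)
s,A=cur();c=s["tcp_pos"]-.0085*hd(-25);print(c)
sc=get_image("scene");cs=camera_info("scene");cv2.imwrite("pics/s6.png",sc)
for st,cc,l in gold(sc)[1]:
    p=at(cs,cc,c[2]+.0)
    if .4<p[0]<.8 and -.4<p[1]<.2: print("scene",st,p.round(4),at(cs,cc,.09).round(4))
t=[cv2.resize(rect(sc,cs,c[:2],c[2]+.005),(390,390)),cv2.resize(sc[150:350,200:400],(390,390))]
cv2.imwrite("pics/m4.png",np.hstack(t))
E
```

```text
t 11.18 tcp [ 0.506  -0.0476  0.1306] q [ 0.47  0.71 -1.27  2.57  1.85  1.4  -1.  ] gap 0.0532 F [ 0.2 97.2 -3.8]
shift [ 0.72   3.186 -0.011] rot [ 0.02  -0.08  -0.304] deg 1.9
[ 0.49829056 -0.04396889  0.13063553]
scene [161 172  29  29 297] [ 0.5421 -0.3856  0.1306] [ 0.5188 -0.412   0.09  ]
scene [281 211  22  23 341] [ 0.4978 -0.0489  0.1306] [ 0.4724 -0.0591  0.09  ]
scene [339 221  74  60 674] [0.4845 0.1731 0.1306] [0.4585 0.1736 0.09  ]
scene [218 236  21  20 324] [ 0.6374 -0.1553  0.1306] [ 0.6186 -0.1706  0.09  ]
scene [316 264  25  23 427] [0.5979 0.0982 0.1306] [0.5773 0.095  0.09  ]
scene [188 276  25  26 227] [ 0.7702 -0.1441  0.1306] [ 0.7578 -0.1589  0.09  ]
scene [297 300  30  15 202] [0.6946 0.0875 0.1306] [0.6786 0.0838 0.09  ]
```

View pics/m4.png

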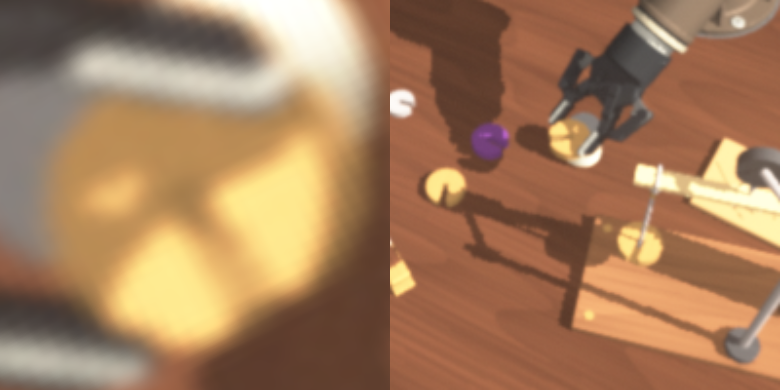

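```bash
python3 - <<'E'
from h import *
s=sense();print(s["time"],s["ft_force"],s["tcp_pos"],s["moment"],s["dq"].round(2))
for n in ("scene","side"):
  im=get_image(n);ci=camera_info(n)
  print(n,[(x["xy"],round(x["confidence"],2),at(ci,x["xy"],.04).round(3)) for x in recognise(n,"jar")])
s=sense();print(s["time"],s["ft_force"],s["tcp_pos"],s["q"].round(3))
E
```

```text
11.225 [-5.31732556 -4.16230335 -7.48232942] [ 0.5041708  -0.05333502  0.12890777] [ 0.4384327   1.72642133 -0.45926192] [ 0.   -0.05  0.01  0.02  0.1  -0.13 -0.04]
scene [([298.4, 228.5], 0.51, array([ 0.455, -0.039,  0.04 ]))]
side [([328.3, 268.6], 0.64, array([ 0.43 , -0.039,  0.04 ])), ([259.1, 348.8], 0.46, array([0.564, 0.205, 0.04 ])), ([253.5, 229.6], 0.41, array([ 0.632, -0.171,  0.04 ]))]
11.425 [-0.6886072  -0.43205925 -2.35915098] [ 0.50695743 -0.0463089   0.13159065] [ 0.474  0.705 -1.267  2.569  1.853  1.394 -0.997]
```

The 97 N spike was a transient from joints 3 and 4 reaching their stops with the arm folded too far in; no contact, and the reading is back to the disc's weight. I'll take a path with more radius, moving gently.

Emit:
carry_out --moves '[{"x": 0.3, "y": 0.1, "z": 0, "rx": 0, "ry": 0, "rz": 0, "gripper": 0.4}, {"x": 0.59, "y": 0.2, "z": 0, "rx": 0, "ry": 0, "rz": 0, "gripper": 0.4}, {"x": 0.59, "y": 0.5, "z": 0, "rx": 0, "ry": 0, "rz": 0, "gripper": 0.4}, {"x": 0.5, "y": 0.8, "z": 0, "rx": 0, "ry": 0, "rz": 0, "gripper": 0.4}, {"x": 0.45, "y": 1.04, "z": 0, "rx": 0, "ry": 0, "rz": 0, "gripper": 0.4}, {"x": 0.45, "y": 1.04, "z": 0, "rx": 0, "ry": 0, "rz": 0, "gripper": 0.4}]'

```text
time: 12.18
tcp_pos: [0.5341, 0.0173, 0.1323]
tool_rot: [0.411, 0.195, 0.886, -0.091]
ft_force: [0.3, -0.2, -2.9]
finger_gap: 0.0531
finger_force: 65.1
```

```bash
python3 - <<'E'
from h import *
goto([.5326,.126,.13],-27,50)
E
```

```text
t 12.18 tcp [0.5341 0.0173 0.1323] q [ 0.3   0.74 -1.24  2.46  1.77  1.45 -1.  ] gap 0.0531 F [ 0.3 -0.2 -2.9]
shift [-0.026  1.811 -0.038] rot [-0.008 -0.037 -0.351] deg 2.1
```

Emit:
carry_out --moves '[{"x": -0.05, "y": 0.25, "z": 0, "rx": 0, "ry": 0, "rz": 0, "gripper": 0.4}, {"x": -0.08, "y": 0.5, "z": 0, "rx": 0, "ry": 0, "rz": 0, "gripper": 0.4}, {"x": -0.08, "y": 0.75, "z": 0, "rx": 0, "ry": 0, "rz": 0, "gripper": 0.4}, {"x": -0.08, "y": 1, "z": 0, "rx": 0, "ry": 0, "rz": 0, "gripper": 0.4}, {"x": -0.06, "y": 1.25, "z": 0, "rx": 0, "ry": 0, "rz": 0, "gripper": 0.4}, {"x": -0.04, "y": 1.5, "z": 0, "rx": 0, "ry": 0, "rz": 0, "gripper": 0.4}, {"x": -0.02, "y": 1.75, "z": 0, "rx": 0, "ry": 0, "rz": 0, "gripper": 0.4}, {"x": 0.05, "y": 1.9, "z": 0, "rx": 0, "ry": 0, "rz": 0, "gripper": 0.4}, {"x": 0.05, "y": 1.9, "z": 0, "rx": 0, "ry": 0, "rz": 0, "gripper": 0.4}]'

```text
time: 13.3
tcp_pos: [0.5369, 0.1296, 0.1311]
tool_rot: [0.41, 0.197, 0.886, -0.093]
ft_force: [-0.1, -0.6, -2.4]
finger_gap: 0.0532
finger_force: 65.1
```

```bash
python3 - <<'E'
from h import *
goto([.5492,.1436,.115],-27,50)
s,A=cur();c=s["tcp_pos"]-.0085*hd(-25)
sc=get_image("scene");cs=camera_info("scene");cv2.imwrite("pics/s7.png",sc)
sd=get_image("side");cd=camera_info("side");cv2.imwrite("pics/sd7.png",sd)
wi=get_image("wrist");cv2.imwrite("pics/w7.png",wi)
t=[cv2.resize(rect(sc,cs,c[:2],c[2]+.005,half=.07),(390,390)),cv2.resize(rect(sd,cd,c[:2],c[2]+.005,half=.07),(390,390))]
o=np.zeros((590,780,3),np.uint8);o[:390]=np.hstack(t);o[390:,:266]=cv2.resize(wi,(266,200));o[390:,270:520]=cv2.resize(sc[200:320,260:410],(250,200));o[390:,530:]=cv2.resize(sd[240:360,190:340],(250,200))
cv2.imwrite("pics/m5.png",o)
E
```

```text
t 13.3 tcp [0.5369 0.1296 0.1311] q [ 0.02  0.8  -1.21  2.31  1.63  1.58 -1.04] gap 0.0532 F [-0.1 -0.6 -2.4]
shift [ 0.206  0.233 -0.269] rot [ 0.006 -0.058 -0.315] deg 1.9
```

View pics/m5.png

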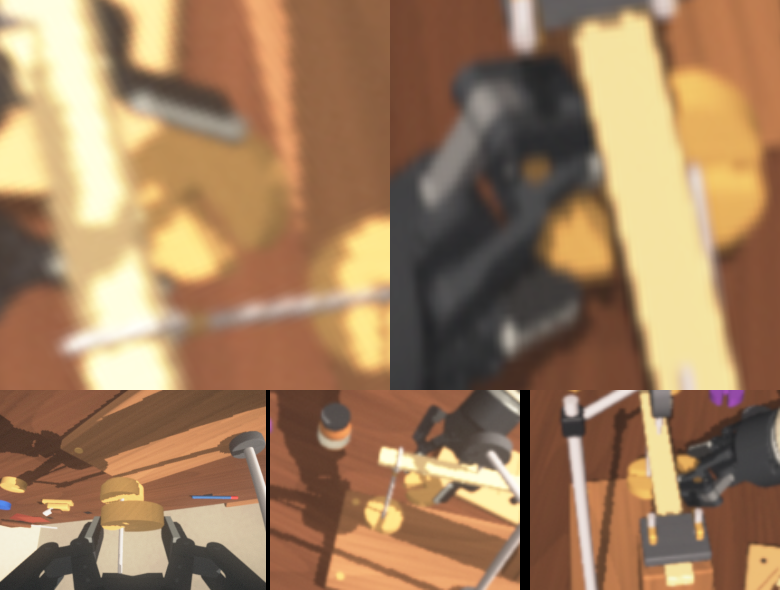

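The wrist, scene and side views show the disc held level beside the rod, under the bar and clear of it. In the scene rectification the disc spans about (140–290,130–283). I'll fit the disc silhouettes numerically to get the offset of the held disc.

```bash
cat >> h.py <<'E'
def sil(ci,c,z0,shape,slot=None,f=4):
    "silhouette mask (supersampled f) of a disc: hull of both rims, minus slot seen on top"
    a=np.linspace(0,2*np.pi,60,endpoint=False)
    P=[proj(ci,[c[0]+.028*np.cos(t),c[1]+.028*np.sin(t),z]) for z in(z0,z0+.015) for t in a]
    h=cv2.convexHull(((np.array(P)+.5)*f).astype(np.float32)).astype(np.int32)
    m=np.zeros((shape[0]*f,shape[1]*f),np.uint8);cv2.fillConvexPoly(m,h,255)
    return cv2.resize(m,(shape[1],shape[0]),interpolation=cv2.INTER_AREA).astype(float)/255
def fit(im,ci,c0,z0,rng=.009,step=.001,score=None):
    hsv=cv2.cvtColor(im,cv2.COLOR_BGR2HSV).astype(float);best=[]
    g=np.clip((hsv[...,0]-13.5)/4,-1,1)*(hsv[...,0]<40)*(hsv[...,1]>80)   # gold + / wood -
    g[hsv[...,2]<40]=0; g[hsv[...,1]<80]=0
    for dx in np.arange(-rng,rng+1e-9,step):
        for dy in np.arange(-rng,rng+1e-9,step):
            m=sil(ci,(c0[0]+dx,c0[1]+dy),z0,im.shape[:2],f=3)
            best.append(((m*g).sum(),dx,dy))
    best.sort(reverse=True);return best[:6]
E
python3 - <<'E'
from h import *
cs=camera_info("scene");sc=cv2.imread("pics/s7.png")
def run(n,im,c,z):
    b=np.array(fit(im,cs,c,z,step=.0015));w=b[:,0].round(1);m=b[:,1:].mean(0);print(n,w,(np.array(c)+m).round(4),(m*1e3).round(1))
run("hung",cv2.imread("pics/scene0.png"),(.577,.0933),.075)
run("P2",cv2.imread("pics/s7.png"),(.5865,-.1988),0)
run("P1b",cv2.imread("pics/s3.png"),(.6405,-.2985),0)
c=np.array([.5369,.1296,0])-.0085*hd(-25)
run("held",sc,c[:2],.1208)
hsv=cv2.cvtColor(sc,cv2.COLOR_BGR2HSV)
p=proj(cs,[c[0]+.01,c[1]-.005,.136]).astype(int);print(p);print(hsv[p[1]-12:p[1]+14:2,p[0]-12:p[0]+18:2,0])
E
```

```text
hung [328.9 328.7 326.1 325.7 325.6 325.1] [0.5725 0.094 ] [-4.5  0.7]
P2 [245.2 244.1 243.1 242.8 241.4 241.2] [ 0.5808 -0.2016] [-5.8 -2.8]
P1b [299.5 298.8 298.1 296.1 294.1 293.7] [ 0.6375 -0.3007] [-3.  -2.3]
held [296.1 296.1 295.8 293.7 293.3 292.8] [0.5212 0.1307] [-8.  -2.5]
[348 259]
[[14 17 17 20 22 23 20 18 19 26 29 29 29 29 28]
 [13 10 12 16 18 20 17 18 19 19 25 27 29 29 29]
 [12 10 11 20 24 24 22 17 17 19 17 17 19 22 23]
 [10 10 14 24 25 25 23 17 16 18 17 16 17 19 22]
 [10 10 15 22 23 23 22 18 16 16 16 16 16 17 24]
 [10 10 14 16 17 16 15 15 16 17 16 16 16 16 19]
 [11 10 11 13 14 15 15 15 16 16 16 16 16 16 17]
 [10 10 11 15 16 16 16 16 16 16 17 16 16 17 18]
 [10 10 11 16 16 16 17 16 16 16 16 16 17 19 17]
 [11 10 10 13 16 16 17 16 16 16 16 16 19 16 13]
 [15 11 11 11 13 16 16 16 16 16 16 15 14 11 11]
 [16 14 12 12 12 13 14 15 15 15 14 11 10 10 10]
 [16 15 13 12 12 12 12 12 12 13 12 12 11 11 11]]
```

Emit:
carry_out --moves '[{"x": 0.1, "y": 0.12, "z": -0.1, "rx": 0, "ry": 0, "rz": -0.3, "gripper": 0.4}, {"x": 0.22, "y": 0.227, "z": -0.25, "rx": 0, "ry": 0, "rz": -0.32, "gripper": 0.4}, {"x": 0.22, "y": 0.227, "z": -0.413, "rx": 0, "ry": 0, "rz": -0.32, "gripper": 0.4}, {"x": 0.28, "y": 0.137, "z": -0.413, "rx": 0, "ry": 0, "rz": -0.32, "gripper": 0.4}, {"x": 0.36, "y": 0.017, "z": -0.413, "rx": 0, "ry": 0, "rz": -0.32, "gripper": 0.4}, {"x": 0.44, "y": -0.103, "z": -0.413, "rx": 0, "ry": 0, "rz": -0.32, "gripper": 0.4}, {"x": 0.52, "y": -0.223, "z": -0.413, "rx": 0, "ry": 0, "rz": -0.32, "gripper": 0.4}, {"x": 0.6, "y": -0.343, "z": -0.413, "rx": 0, "ry": 0, "rz": -0.32, "gripper": 0.4}, {"x": 0.68, "y": -0.463, "z": -0.413, "rx": 0, "ry": 0, "rz": -0.32, "gripper": 0.4}, {"x": 0.76, "y": -0.583, "z": -0.413, "rx": 0, "ry": 0, "rz": -0.32, "gripper": 0.4}, {"x": 0.827, "y": -0.682, "z": -0.413, "rx": 0, "ry": 0, "rz": -0.32, "gripper": 0.4}, {"x": 0.827, "y": -0.682, "z": -0.413, "rx": 0, "ry": 0, "rz": -0.32, "gripper": 0.4}]'

```text
time: 14.95
tcp_pos: [0.5864, 0.0871, 0.1064]
tool_rot: [0.408, 0.212, 0.882, -0.1]
ft_force: [-0.3, -0.0, -2.5]
finger_gap: 0.0535
finger_force: 65.1
```

```bash
python3 - <<'E'
from h import *
goto([.5865,.0887,.1008],-27,50)
cs=camera_info("scene")
for k in range(2):
  sc=get_image("scene");cv2.imwrite(f"pics/s8{k}.png",sc)
sd=get_image("side");cv2.imwrite("pics/sd8.png",sd);wi=get_image("wrist");cv2.imwrite("pics/w8.png",wi)
s=cv2.imread("pics/scene0.png")
b=np.array(fit(sc,cs,(.5725,.094),.075,step=.0015));print("hung",b[:,0].round(0),b[:,1:].mean(0)*1e3)
print([(np.round(x["xy"],1),round(x["confidence"],2)) for x in recognise("scene","stirrup")],proj(cs,[.5725,.094,.09]))
# grey bright rod pixels in scene per row
for im,n in((s,"before"),(sc,"now")):
    hsv=cv2.cvtColor(im,cv2.COLOR_BGR2HSV);m=(hsv[...,1]<60)&(hsv[...,2]>110)
    print(n,[(r,np.flatnonzero(m[r,318:345]).mean().round(1)+318 if m[r,318:345].any() else None) for r in range(236,280,4)])
E
```

```text
t 14.95 tcp [0.5864 0.0871 0.1064] q [ 0.12  0.85 -1.14  2.28  1.76  1.52 -0.98] gap 0.0535 F [-0.3 -0.  -2.5]
shift [ 0.002  0.026 -0.094] rot [ 0.013 -0.058  0.019] deg 0.4
hung [310. 310. 309. 309. 308. 308.] [ 0.75 -8.25]
[(array([329.8, 259.2]), 0.47)] [328.05358699 273.39650637]
before [(236, np.float64(332.5)), (240, np.float64(332.6)), (244, np.float64(340.0)), (248, np.float64(335.5)), (252, None), (256, np.float64(333.0)), (260, np.float64(331.5)), (264, np.float64(330.5)), (268, None), (272, None), (276, None)]
now [(236, np.float64(332.5)), (240, np.float64(333.8)), (244, np.float64(340.0)), (248, np.float64(336.0)), (252, np.float64(325.0)), (256, np.float64(324.8)), (260, np.float64(324.5)), (264, np.float64(328.5)), (268, np.float64(327.0)), (272, np.float64(341.0)), (276, np.float64(337.5))]
```

```bash
python3 - <<'E'
from h import *
sc=cv2.imread("pics/s81.png");sd=cv2.imread("pics/sd8.png");w=cv2.imread("pics/w8.png");s0=cv2.imread("pics/scene0.png")
f=lambda i,y,x,h,ww:cv2.resize(i[y:y+h,x:x+ww],(400,300),interpolation=cv2.INTER_CUBIC)
o=np.vstack([np.hstack([f(sc,230,295,60,80),f(s0,230,295,60,80)]),np.hstack([f(sd,240,210,75,100),f(w,100,130,225,300)])])
cv2.imwrite("pics/m6.png",o)
E
```

```text
(no output)
```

View pics/m6.png

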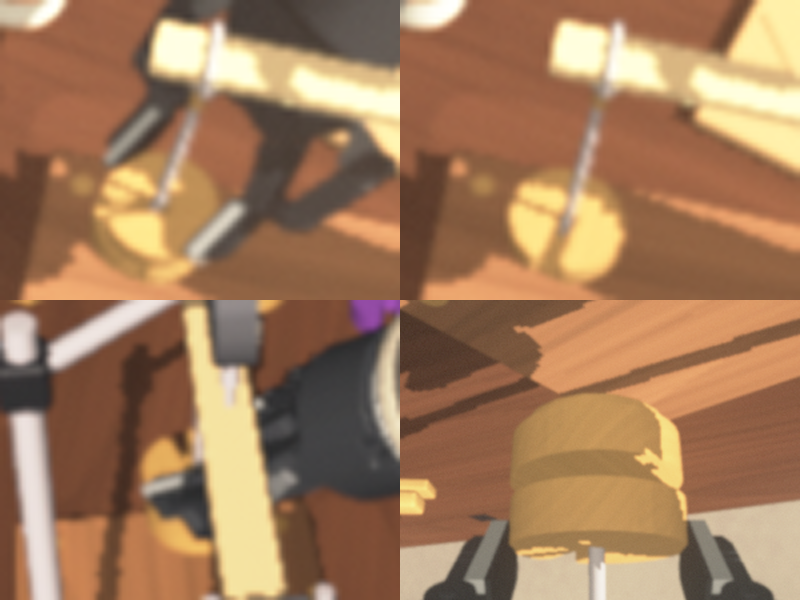

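The last view shows the rod coming up through the middle of the held disc. In the wrist crop the rod is at (597,560) and the disc spans 510–686. In the scene crop the rod foot is at (160,208), at the inner end of the slot. The disc is seated round the rod, so I'll lower it while watching the vertical force.

Emit:
carry_out --moves '[{"x": 0, "y": 0, "z": -0.04, "rx": 0, "ry": 0, "rz": 0, "gripper": 0.4}, {"x": 0, "y": 0, "z": -0.08, "rx": 0, "ry": 0, "rz": 0, "gripper": 0.4}, {"x": 0, "y": 0, "z": -0.1, "rx": 0, "ry": 0, "rz": 0, "gripper": 0.4}, {"x": 0, "y": 0, "z": -0.1, "rx": 0, "ry": 0, "rz": 0, "gripper": 0.4}]'

```text
time: 15.7
tcp_pos: [0.5864, 0.0882, 0.1008]
tool_rot: [0.409, 0.211, 0.882, -0.1]
ft_force: [-1.4, -0.1, 0.8]
finger_gap: 0.0531
finger_force: 65.4
```

Emit:
carry_out --moves '[{"x": 0, "y": 0, "z": 0.01, "rx": 0, "ry": 0, "rz": 0, "gripper": 0.0}, {"x": 0, "y": 0, "z": 0.01, "rx": 0, "ry": 0, "rz": 0, "gripper": -0.5}, {"x": 0, "y": 0, "z": 0.01, "rx": 0, "ry": 0, "rz": 0, "gripper": -1}, {"x": 0, "y": 0, "z": 0.01, "rx": 0, "ry": 0, "rz": 0, "gripper": -1}, {"x": 0, "y": 0, "z": 0.01, "rx": 0, "ry": 0, "rz": 0, "gripper": -1}, {"x": 0, "y": 0, "z": 0.01, "rx": 0, "ry": 0, "rz": 0, "gripper": -1}]'

```text
time: 16.45
tcp_pos: [0.5862, 0.0879, 0.101]
tool_rot: [0.408, 0.211, 0.882, -0.1]
ft_force: [-0.2, -0.1, 0.6]
finger_gap: 0.0855
finger_force: 0.0
```

```bash
python3 - <<'E'
from h import *
goto([.5864,.0882,.1014],-27,50)
wi=get_image("wrist");cv2.imwrite("pics/w9.png",wi);m,b=gold(wi)
for st,c,l in b: print(st,c.round(1))
wb=cv2.imread("pics/w8.png")
for im,n in((wb,"before"),(wi,"now")):
  mm=gold(im)[0];print(n,[(r,(np.flatnonzero(mm[r,180:370])[[0,-1]]+180).tolist() if mm[r,180:370].any() else None) for r in range(160,320,12)])
E
```

```text
t 16.45 tcp [0.5862 0.0879 0.101 ] q [ 0.11  0.86 -1.13  2.28  1.77  1.53 -0.99] gap 0.0855 F [-0.2 -0.1  0.6]
shift [0.003 0.005 0.006] rot [ 0.011 -0.058  0.008] deg 0.4
[138  93  30  22 437] [152.6 103.3]
[  212   174   139   122 14147] [281.2 237.6]
[   0  184   40   40 1226] [ 16.7 205.5]
[  79  236   79   30 1665] [119.9 248.7]
before [(160, [260, 343]), (172, [251, 328]), (184, [230, 325]), (196, [217, 337]), (208, [214, 340]), (220, [214, 341]), (232, [213, 342]), (244, [215, 342]), (256, [212, 345]), (268, [211, 345]), (280, [211, 346]), (292, [226, 331]), (304, None), (316, None)]
now [(160, [221, 354]), (172, [268, 328]), (184, [242, 318]), (196, [226, 335]), (208, [216, 345]), (220, [215, 346]), (232, [214, 347]), (244, [213, 348]), (256, [214, 349]), (268, [213, 350]), (280, [212, 350]), (292, [264, 326]), (304, None), (316, None)]
```

Stack aligned laterally (columns 212–350 for both discs) and released. Backing out along the heading, then returning for P2.

Emit:
carry_out --moves '[{"x": -0.2, "y": 0.1, "z": 0, "rx": 0, "ry": 0, "rz": 0, "gripper": -1}, {"x": -0.45, "y": 0.23, "z": 0, "rx": 0, "ry": 0, "rz": 0, "gripper": -1}, {"x": -0.67, "y": 0.34, "z": 0, "rx": 0, "ry": 0, "rz": 0, "gripper": -1}, {"x": -0.89, "y": 0.454, "z": 0, "rx": 0, "ry": 0, "rz": 0, "gripper": -1}, {"x": -0.95, "y": 0.48, "z": 0.3, "rx": 0, "ry": 0, "rz": 0, "gripper": -0.1}, {"x": -0.98, "y": 0.4, "z": 0.65, "rx": 0, "ry": 0, "rz": 0, "gripper": -0.1}, {"x": -0.98, "y": 0.1, "z": 0.65, "rx": 0, "ry": 0, "rz": 0, "gripper": -0.1}, {"x": -0.98, "y": -0.25, "z": 0.65, "rx": 0, "ry": 0, "rz": 0, "gripper": -0.1}, {"x": -0.95, "y": -0.6, "z": 0.65, "rx": 0, "ry": 0, "rz": 0, "gripper": -0.1}, {"x": -0.9, "y": -1, "z": 0.65, "rx": 0, "ry": 0, "rz": 0, "gripper": -0.1}, {"x": -0.85, "y": -1.4, "z": 0.65, "rx": 0, "ry": 0, "rz": 0, "gripper": -0.1}, {"x": -0.75, "y": -1.8, "z": 0.65, "rx": 0, "ry": 0, "rz": 0, "gripper": -0.1}]'

```text
time: 18.0
tcp_pos: [0.5408, -0.0201, 0.14]
tool_rot: [0.408, 0.211, 0.883, -0.1]
ft_force: [0.8, -0.6, 0.0]
finger_gap: 0.047
finger_force: 0.0
```

```bash
python3 - <<'E'
from h import *
goto(np.array([.5865,-.1988,.09])+.0085*hd(-7),-7,50)
sc=get_image("scene");cv2.imwrite("pics/s10.png",sc);cs=camera_info("scene")
for z,c in((.075,(.5725,.094)),(.09,(.5725,.094))):
  b=np.array(fit(sc,cs,c,z,step=.0015));print(z,b[:2,0].round(0),(b[:,1:].mean(0)*1e3).round(1))
E
```

```text
t 18.0 tcp [ 0.5408 -0.0201  0.14  ] q [ 0.39  0.68 -1.2   2.46  1.79  1.36 -0.96] gap 0.047 F [ 0.8 -0.6  0. ]
shift [ 0.902 -2.996 -0.833] rot [ 0.02  -0.058  3.331] deg 20.0
0.075 [362. 360.] [-3.3 -0.5]
0.09 [369. 368.] [4.5 0.7]
```

Emit:
carry_out --moves '[{"x": 0.2, "y": -0.4, "z": 0, "rx": 0, "ry": 0, "rz": 0, "gripper": -0.1}, {"x": 0.4, "y": -0.8, "z": 0, "rx": 0, "ry": 0, "rz": 0.6, "gripper": -0.1}, {"x": 0.6, "y": -1.3, "z": 0, "rx": 0, "ry": -0.02, "rz": 1.3, "gripper": -1}, {"x": 0.8, "y": -1.9, "z": 0, "rx": 0, "ry": -0.04, "rz": 2, "gripper": -1}, {"x": 0.902, "y": -2.5, "z": -0.3, "rx": 0.01, "ry": -0.05, "rz": 2.7, "gripper": -1}, {"x": 0.902, "y": -2.996, "z": -0.6, "rx": 0.02, "ry": -0.058, "rz": 3.331, "gripper": -1}, {"x": 0.902, "y": -2.996, "z": -0.833, "rx": 0.02, "ry": -0.058, "rz": 3.331, "gripper": -1}, {"x": 0.902, "y": -2.996, "z": -0.833, "rx": 0.02, "ry": -0.058, "rz": 3.331, "gripper": -1}, {"x": 0.902, "y": -2.996, "z": -0.833, "rx": 0.02, "ry": -0.058, "rz": 3.331, "gripper": -1}]'

```text
time: 19.18
tcp_pos: [0.5958, -0.1981, 0.0907]
tool_rot: [0.422, 0.055, 0.905, -0.025]
ft_force: [-0.1, -0.7, 0.7]
finger_gap: 0.0851
finger_force: 0.0
```

```bash
python3 - <<'E'
from h import *
goto(np.array([.5865,-.1988,.0095])+.0085*hd(-7),-7,50)
wi=get_image("wrist");cv2.imwrite("pics/w11.png",wi);ci=camera_info("wrist")
for st,c,l in gold(wi)[1]: print(st,c.round(1),at(ci,c,.0075).round(4))
# slot direction: dark/non-gold pixels inside the rectified top face
r=rect(wi,ci,(.5865,-.1988),.015);m=cv2.inRange(cv2.cvtColor(r,cv2.COLOR_BGR2HSV),(18,100,150),(32,255,255))
n=len(r);y,x=np.mgrid[:n,:n];rr=np.hypot(x-n/2,y-n/2)/6;a=np.degrees(np.arctan2(n/2-y,x-n/2))
for R0 in(12,17,22): 
  k=abs(rr-R0)<1.5;print(R0,[int(t) for t in range(-80,120,8) if m[k&(abs(a-t)<4)].mean()<127])
b=np.array(fit(wi,ci,(.5865,-.1988),0,step=.0015));print(b[:2,0].round(0),(b[:,1:].mean(0)*1e3).round(1))
E
```

```text
t 19.18 tcp [ 0.5958 -0.1981  0.0907] q [ 1.14  0.85 -1.1   2.38  2.57  0.76 -0.49] gap 0.0851 F [-0.1 -0.7  0.7]
shift [-0.014 -0.028 -1.353] rot [-0.006  0.006 -0.009] deg 0.1
[ 219   58  116   97 8788] [275.6 105.1] [ 0.5812 -0.1989  0.0075]
[ 239  193  105   51 3151] [292.  216.1] [ 0.7281 -0.2033  0.0075]
12 [16, 24, 32, 40, 48, 56, 64]
17 [16, 24, 32, 40, 48, 56, 64, 72]
22 [16, 24, 32, 40, 48, 56, 64, 72, 80, 88]
[7434. 7397.] [-0.8 -0.5]
```

Emit:
carry_out --moves '[{"x": -0.02, "y": -0.03, "z": -0.5, "rx": 0, "ry": 0, "rz": 0, "gripper": -1}, {"x": -0.02, "y": -0.03, "z": -1, "rx": 0, "ry": 0, "rz": 0, "gripper": -1}, {"x": -0.02, "y": -0.03, "z": -1.35, "rx": 0, "ry": 0, "rz": 0, "gripper": -1}, {"x": -0.02, "y": -0.03, "z": -1.35, "rx": 0, "ry": 0, "rz": 0, "gripper": -1}, {"x": -0.02, "y": -0.03, "z": -1.35, "rx": 0, "ry": 0, "rz": 0, "gripper": -1}, {"x": -0.02, "y": -0.03, "z": -1.35, "rx": 0, "ry": 0, "rz": 0, "gripper": 0.4}, {"x": -0.02, "y": -0.03, "z": -1.35, "rx": 0, "ry": 0, "rz": 0, "gripper": 0.4}, {"x": -0.02, "y": -0.03, "z": -1.35, "rx": 0, "ry": 0, "rz": 0, "gripper": 0.4}, {"x": -0.02, "y": -0.03, "z": -1.35, "rx": 0, "ry": 0, "rz": 0, "gripper": 0.4}]'

```text
time: 20.35
tcp_pos: [0.5945, -0.2011, 0.0108]
tool_rot: [0.423, 0.055, 0.904, -0.026]
ft_force: [-6.5, 1.1, 10.6]
finger_gap: 0.0533
finger_force: 60.7
```

```bash
python3 - <<'E'
from h import *
r=np.array([.578,.093,0]);
for sl,f in((57,32),): 
  D=r-.07*hd(sl);print("D0",D,"TCP0",D+.0095*hd(f),"final",r+.0095*hd(f))
D=r-.07*hd(57)+[0,0,.14];goto(D+.0095*hd(32),32,50)
E
```

```text
D0 [0.53987527 0.03429306 0.        ] TCP0 [0.54793172 0.03932729 0.        ] final [0.58605646 0.09803423 0.        ]
t 20.35 tcp [ 0.5945 -0.2011  0.0108] q [ 1.09  1.06 -1.02  2.39  2.73  0.94 -0.48] gap 0.0533 F [-6.5  1.1 10.6]
shift [-0.775  4.007  2.153] rot [1.000e-03 2.800e-02 6.496e+00] deg 39.0
```

Emit:
carry_out --moves '[{"x": 0, "y": 0, "z": 0.5, "rx": 0, "ry": 0, "rz": 0, "gripper": 0.4}, {"x": 0, "y": 0.1, "z": 1.2, "rx": 0, "ry": 0, "rz": 0, "gripper": 0.4}, {"x": -0.05, "y": 0.4, "z": 2, "rx": 0, "ry": 0, "rz": 0.5, "gripper": 0.4}, {"x": -0.15, "y": 0.85, "z": 2.15, "rx": 0, "ry": 0, "rz": 1.2, "gripper": 0.4}, {"x": -0.25, "y": 1.3, "z": 2.15, "rx": 0, "ry": 0, "rz": 2, "gripper": 0.4}, {"x": -0.35, "y": 1.8, "z": 2.15, "rx": 0, "ry": 0, "rz": 2.8, "gripper": 0.4}, {"x": -0.5, "y": 2.3, "z": 2.15, "rx": 0, "ry": 0, "rz": 3.6, "gripper": 0.4}, {"x": -0.6, "y": 2.8, "z": 2.15, "rx": 0, "ry": 0.01, "rz": 4.4, "gripper": 0.4}, {"x": -0.7, "y": 3.3, "z": 2.15, "rx": 0, "ry": 0.02, "rz": 5.2, "gripper": 0.4}, {"x": -0.775, "y": 3.7, "z": 2.15, "rx": 0, "ry": 0.028, "rz": 6, "gripper": 0.4}, {"x": -0.775, "y": 4.007, "z": 2.15, "rx": 0, "ry": 0.028, "rz": 6.5, "gripper": 0.4}, {"x": -0.775, "y": 4.007, "z": 2.15, "rx": 0, "ry": 0.028, "rz": 6.5, "gripper": 0.4}]'

```text
time: 21.85
tcp_pos: [0.5479, 0.0393, 0.1383]
tool_rot: [0.405, -0.25, 0.872, 0.116]
ft_force: [0.7, -0.0, -2.3]
finger_gap: 0.0528
finger_force: 64.6
```

```bash
python3 - <<'E'
from h import *
goto([.5479,.0393,.14],32,50)
s,A=cur();c=s["tcp_pos"]-.0095*hd(32)
sc=get_image("scene");cv2.imwrite("pics/s12.png",sc);cs=camera_info("scene");wi=get_image("wrist");cv2.imwrite("pics/w12.png",wi);get_image("side")
z0=s["tcp_pos"][2]-.0108
b=np.array(fit(sc,cs,c[:2]-[.0044,.0015],z0,step=.0015));print("held bias-corrected",b[:3,0].round(0),(b[:,1:].mean(0)*1e3).round(1))
print([(np.round(x["xy"],1).tolist(),round(x["confidence"],2),at(cs,x["xy"],z0+.015).round(3)) for x in recognise("scene","brass_a_mouth")],c)
# slot: brightness on ring r=15..20 of the top face, every 8 deg
cc=c[:2]-[.0044,.0015]+b[:,1:].mean(0)
g=cv2.cvtColor(rect(sc,cs,cc,z0+.015),cv2.COLOR_BGR2GRAY).astype(float);n=len(g);y,x=np.mgrid[:n,:n];rr=np.hypot(x-n/2,y-n/2)/6;a=np.degrees(np.arctan2(n/2-y,x-n/2))
for R0 in(12,18,23): print(R0,[(t,int(g[(abs(rr-R0)<2)&(abs(a-t)<5)].mean())) for t in range(-20,130,10)])
E
```

```text
t 21.85 tcp [0.5479 0.0393 0.1383] q [ 1.09  0.74 -1.23  2.42  2.77  0.32 -0.39] gap 0.0528 F [ 0.7 -0.  -2.3]
shift [-0.     0.001  0.029] rot [ 0.008 -0.021  0.006] deg 0.1
held bias-corrected [280. 279. 278.] [ 0.2 -0.3]
[([326.7, 270.7], 0.71, array([0.594, 0.093, 0.142])), ([154.3, 237.5], 0.54, array([ 0.709, -0.326,  0.142])), ([389.4, 259.6], 0.38, array([0.497, 0.215, 0.142]))] [0.53986115 0.03422261 0.13826628]
12 [(-20, 220), (-10, 213), (0, 201), (10, 188), (20, 175), (30, 150), (40, 127), (50, 120), (60, 139), (70, 180), (80, 214), (90, 227), (100, 228), (110, 223), (120, 218)]
18 [(-20, 169), (-10, 155), (0, 152), (10, 152), (20, 152), (30, 147), (40, 131), (50, 118), (60, 140), (70, 198), (80, 226), (90, 227), (100, 204), (110, 171), (120, 155)]
23 [(-20, 149), (-10, 149), (0, 150), (10, 151), (20, 152), (30, 151), (40, 137), (50, 120), (60, 148), (70, 213), (80, 229), (90, 224), (100, 183), (110, 149), (120, 143)]
```

Emit:
carry_out --moves '[{"x": 0.02, "y": -0.01, "z": 0, "rx": 0, "ry": 0, "rz": 0.5, "gripper": 0.4}, {"x": 0.04, "y": -0.015, "z": -0.1, "rx": 0, "ry": 0, "rz": 1, "gripper": 0.4}, {"x": 0.053, "y": -0.02, "z": -0.2, "rx": 0, "ry": 0, "rz": 1.5, "gripper": 0.4}, {"x": 0.053, "y": -0.02, "z": -0.28, "rx": 0, "ry": 0, "rz": 1.67, "gripper": 0.4}, {"x": 0.053, "y": -0.02, "z": -0.28, "rx": 0, "ry": 0, "rz": 1.67, "gripper": 0.4}]'

```text
time: 22.68
tcp_pos: [0.551, 0.0368, 0.1209]
tool_rot: [0.393, -0.323, 0.847, 0.151]
ft_force: [-0.1, -0.5, -2.3]
finger_gap: 0.0535
finger_force: 64.6
```

```bash
python3 - <<'E'
from h import *
r=np.array([.578,.093,0])
goto(r+.0095*hd(42)+[0,0,.1225],42,50)
s,A=cur();c=s["tcp_pos"]-.0095*hd(42);print("disc",c,r[:2]-.07*hd(61)[:2])
sc=get_image("scene");cs=camera_info("scene");z0=s["tcp_pos"][2]-.0108
b=np.array(fit(sc,cs,c[:2]-[.0044,.0015],z0,step=.0015));print(b[:3,0].round(0),(b[:,1:].mean(0)*1e3).round(1))
cc=c[:2]-[.0044,.0015]
g=cv2.cvtColor(rect(sc,cs,cc,z0+.015),cv2.COLOR_BGR2GRAY).astype(float);n=len(g);y,x=np.mgrid[:n,:n];rr=np.hypot(x-n/2,y-n/2)/6;a=np.degrees(np.arctan2(n/2-y,x-n/2))
for R0 in(12,18,23): print(R0,[(t,int(g[(abs(rr-R0)<2)&(abs(a-t)<5)].mean())) for t in range(30,100,10)])
E
```

```text
t 22.68 tcp [0.551  0.0368 0.1209] q [ 1.14  0.83 -1.2   2.33  2.81  0.12 -0.19] gap 0.0535 F [-0.1 -0.5 -2.3]
shift [0.567 1.043 0.027] rot [ 0.005 -0.029  0.028] deg 0.2
disc [0.54395373 0.03040155 0.12089294] [0.54406333 0.03177662]
[284. 283. 283.] [-0.  -0.8]
12 [(30, 207), (40, 174), (50, 142), (60, 134), (70, 157), (80, 199), (90, 224)]
18 [(30, 179), (40, 163), (50, 139), (60, 131), (70, 165), (80, 218), (90, 233)]
23 [(30, 158), (40, 157), (50, 141), (60, 132), (70, 172), (80, 225), (90, 234)]
```

Emit:
carry_out --moves '[{"x": -0.05, "y": 0.03, "z": 0, "rx": 0, "ry": 0, "rz": -0.4, "gripper": 0.4}, {"x": -0.08, "y": 0.1, "z": 0, "rx": 0, "ry": 0, "rz": -0.83, "gripper": 0.4}, {"x": 0, "y": 0.22, "z": 0, "rx": 0, "ry": 0, "rz": -0.83, "gripper": 0.4}, {"x": 0.07, "y": 0.32, "z": 0, "rx": 0, "ry": 0, "rz": -0.83, "gripper": 0.4}, {"x": 0.142, "y": 0.422, "z": 0, "rx": 0, "ry": 0, "rz": -0.83, "gripper": 0.4}, {"x": 0.142, "y": 0.422, "z": 0, "rx": 0, "ry": 0, "rz": -0.83, "gripper": 0.4}]'

```text
time: 23.48
tcp_pos: [0.5599, 0.0635, 0.1215]
tool_rot: [0.4, -0.288, 0.86, 0.134]
ft_force: [-0.2, 0.3, -2.9]
finger_gap: 0.0531
finger_force: 64.5
```

```bash
python3 - <<'E'
from h import *
r=np.array([.578,.093,0])
goto(r+.0095*hd(37)+[0,0,.1209],37,50)
E
```

```text
t 23.48 tcp [0.5599 0.0635 0.1215] q [ 1.03  0.81 -1.21  2.38  2.74  0.3  -0.27] gap 0.0531 F [-0.2  0.3 -2.9]
shift [ 0.428  0.587 -0.01 ] rot [ 0.01  -0.017 -0.005] deg 0.1
```

Emit:
carry_out --moves '[{"x": 0.07, "y": 0.1, "z": -0.01, "rx": 0, "ry": 0, "rz": 0, "gripper": 0.4}, {"x": 0.145, "y": 0.2, "z": -0.01, "rx": 0, "ry": 0, "rz": 0, "gripper": 0.4}, {"x": 0.22, "y": 0.3, "z": -0.01, "rx": 0, "ry": 0, "rz": 0, "gripper": 0.4}, {"x": 0.29, "y": 0.4, "z": -0.01, "rx": 0, "ry": 0, "rz": 0, "gripper": 0.4}, {"x": 0.36, "y": 0.5, "z": -0.01, "rx": 0, "ry": 0, "rz": 0, "gripper": 0.4}, {"x": 0.428, "y": 0.587, "z": -0.01, "rx": 0, "ry": 0, "rz": 0, "gripper": 0.4}, {"x": 0.428, "y": 0.587, "z": -0.01, "rx": 0, "ry": 0, "rz": 0, "gripper": 0.4}]'

```text
time: 24.35
tcp_pos: [0.5853, 0.0987, 0.1208]
tool_rot: [0.4, -0.288, 0.86, 0.134]
ft_force: [-0.3, -0.0, -3.6]
finger_gap: 0.053
finger_force: 64.5
```

```bash
python3 - <<'E'
from h import *
r=np.array([.578,.093,0])
goto(r+.0095*hd(42)+[0,0,.1209],42,50)
wi=get_image("wrist");cv2.imwrite("pics/w14.png",wi);sc=get_image("scene");cv2.imwrite("pics/s14.png",sc)
mm=gold(wi)[0];print([(k,(np.flatnonzero(mm[k,150:400])[[0,-1]]+150).tolist()) for k in range(140,320,10) if mm[k,150:400].any()])
# rod (grey, bright) below the disc in the upside-down wrist view
hsv=cv2.cvtColor(wi,cv2.COLOR_BGR2HSV)
for k in range(285,330,8): print(k,hsv[k,262:302:3,1].tolist(),hsv[k,262:302:3,2].tolist())
cs=camera_info("scene");c=(.578-.0044,.093-.0015)
h2=cv2.cvtColor(sc,cv2.COLOR_BGR2HSV)
for z in(.06,.075,.09,.11):
  b=np.array(fit(sc,cs,c,z,step=.0015));print(z,b[:2,0].round(0),(b[:,1:].mean(0)*1e3).round(1))
E
```

```text
t 24.35 tcp [0.5853 0.0987 0.1208] q [ 0.9   0.81 -1.18  2.34  2.69  0.35 -0.29] gap 0.053 F [-0.3 -0.  -3.6]
shift [-0.004  0.011  0.001] rot [ 0.011 -0.019  0.83 ] deg 5.0
[(140, [169, 296]), (150, [166, 323]), (160, [231, 335]), (170, [223, 352]), (180, [222, 378]), (190, [221, 344]), (200, [221, 345]), (210, [221, 345]), (220, [221, 346]), (230, [220, 347]), (240, [219, 346]), (250, [192, 344]), (260, [212, 345]), (270, [211, 346]), (280, [210, 346]), (290, [221, 335])]
285 [129, 129, 133, 134, 133, 122, 42, 37, 36, 54, 103, 119, 126, 124] [240, 235, 227, 223, 226, 215, 169, 180, 178, 214, 232, 241, 241, 242]
293 [120, 124, 124, 122, 123, 120, 41, 34, 33, 39, 61, 62, 62, 59] [243, 242, 243, 243, 243, 238, 170, 180, 177, 201, 206, 207, 206, 207]
301 [60, 61, 62, 62, 62, 59, 32, 35, 35, 35, 58, 60, 62, 59] [203, 202, 201, 202, 206, 195, 166, 177, 177, 198, 205, 208, 207, 203]
309 [62, 59, 60, 61, 60, 57, 34, 33, 35, 36, 58, 60, 61, 60] [203, 202, 201, 208, 204, 192, 163, 178, 176, 192, 207, 207, 205, 204]
317 [59, 58, 59, 58, 59, 57, 36, 32, 35, 37, 53, 58, 60, 60] [204, 203, 203, 201, 204, 198, 164, 176, 177, 191, 205, 206, 209, 208]
325 [59, 57, 59, 60, 58, 58, 32, 32, 33, 34, 56, 58, 59, 59] [200, 200, 204, 203, 207, 197, 160, 177, 180, 190, 205, 203, 204, 206]
0.06 [351. 348.] [-8.2  3. ]
0.075 [363. 363.] [-5.2  3.7]
0.09 [370. 370.] [2.7 4.7]
0.11 [377. 376.] [8.2 4.5]
```

Emit:
carry_out --moves '[{"x": -0.015, "y": 0.02, "z": 0, "rx": 0, "ry": 0, "rz": 0.2, "gripper": 0.4}, {"x": -0.03, "y": 0.04, "z": 0, "rx": 0, "ry": 0, "rz": 0.5, "gripper": 0.4}, {"x": -0.03, "y": 0.044, "z": 0, "rx": 0, "ry": 0, "rz": 0.83, "gripper": 0.4}, {"x": -0.03, "y": 0.044, "z": -0.04, "rx": 0, "ry": 0, "rz": 0.83, "gripper": 0.4}, {"x": -0.03, "y": 0.044, "z": -0.07, "rx": 0, "ry": 0, "rz": 0.83, "gripper": 0.4}, {"x": -0.03, "y": 0.044, "z": -0.08, "rx": 0, "ry": 0, "rz": 0.83, "gripper": 0.4}, {"x": -0.03, "y": 0.044, "z": -0.08, "rx": 0, "ry": 0, "rz": 0.83, "gripper": 0.4}]'

```text
time: 25.32
tcp_pos: [0.5831, 0.1011, 0.1159]
tool_rot: [0.393, -0.325, 0.847, 0.151]
ft_force: [0.9, -0.5, -2.1]
finger_gap: 0.053
finger_force: 64.6
```

```bash
python3 - <<'E'
from h import *
goto([.5853,.0987,.1158],42,50)
wi=get_image("wrist");cv2.imwrite("pics/w15.png",wi)
mm=gold(wi)[0];print([(k,(np.flatnonzero(mm[k,200:360])[[0,-1]]+200).tolist()) for k in range(190,300,15) if mm[k,200:360].any()])
h=cv2.cvtColor(wi,cv2.COLOR_BGR2HSV);print([(np.flatnonzero(h[k,255:310,1]<48)+255)[[0,-1]].tolist() for k in (301,309,317)])
E
```

```text
t 25.32 tcp [0.5831 0.1011 0.1159] q [ 0.93  0.83 -1.17  2.31  2.74  0.24 -0.24] gap 0.053 F [ 0.9 -0.5 -2.1]
shift [ 0.037 -0.04  -0.002] rot [ 0.011 -0.022  0.003] deg 0.1
[(190, [218, 341]), (205, [217, 343]), (220, [218, 343]), (235, [217, 344]), (250, [214, 344]), (265, [210, 347]), (280, [210, 346]), (295, [246, 288])]
[[275, 286], [275, 286], [275, 286]]
```

Emit:
carry_out --moves '[{"x": 0, "y": 0, "z": -0.01, "rx": 0, "ry": 0, "rz": 0, "gripper": 0.4}, {"x": 0, "y": 0, "z": -0.018, "rx": 0, "ry": 0, "rz": 0, "gripper": 0.4}, {"x": 0, "y": 0, "z": -0.018, "rx": 0, "ry": 0, "rz": 0, "gripper": 0.4}]'

```text
time: 25.75
tcp_pos: [0.5839, 0.1013, 0.1157]
tool_rot: [0.394, -0.325, 0.846, 0.151]
ft_force: [-0.3, 0.1, 4.4]
finger_gap: 0.0527
finger_force: 65.2
```

Contact. Releasing.

Emit:
carry_out --moves '[{"x": 0, "y": 0, "z": 0, "rx": 0, "ry": 0, "rz": 0, "gripper": 0.0}, {"x": 0, "y": 0, "z": 0, "rx": 0, "ry": 0, "rz": 0, "gripper": -0.5}, {"x": 0, "y": 0, "z": 0.01, "rx": 0, "ry": 0, "rz": 0, "gripper": -1}, {"x": 0, "y": 0, "z": 0.01, "rx": 0, "ry": 0, "rz": 0, "gripper": -1}, {"x": 0, "y": 0, "z": 0.01, "rx": 0, "ry": 0, "rz": 0, "gripper": -1}, {"x": 0, "y": 0, "z": 0.01, "rx": 0, "ry": 0, "rz": 0, "gripper": -1}]'

```text
time: 26.5
tcp_pos: [0.5832, 0.1007, 0.1154]
tool_rot: [0.393, -0.325, 0.847, 0.151]
ft_force: [-0.5, -0.3, -0.6]
finger_gap: 0.0854
finger_force: 0.0
```

```bash
python3 - <<'E'
from h import *
s,_=cur();print(s["ft_force"],s["finger_gap"])
wi=get_image("wrist");cv2.imwrite("pics/w16.png",wi)
mm=gold(wi)[0];print([(k,(np.flatnonzero(mm[k,190:370])[[0,-1]]+190).tolist()) for k in range(170,310,8) if mm[k,190:370].any()])
h=cv2.cvtColor(wi,cv2.COLOR_BGR2HSV);print([(np.flatnonzero(h[k,255:310,1]<48)+255)[[0,-1]].tolist() for k in (305,309,317)])
print(-hd(42)*.075/.06)
E
```

```text
[-0.47957988 -0.31376599 -0.60529496] 0.08535117317111994
[(170, [230, 332]), (178, [222, 340]), (186, [220, 351]), (194, [219, 356]), (202, [219, 343]), (210, [219, 344]), (218, [218, 344]), (226, [219, 344]), (234, [219, 345]), (242, [218, 345]), (250, [215, 346]), (258, [214, 346]), (266, [192, 346]), (274, [213, 347]), (282, [212, 348]), (290, [217, 342]), (298, [258, 275])]
[[276, 287], [276, 287], [276, 287]]
[-0.92893103 -0.83641326 -0.        ]
```

Emit:
carry_out --moves '[{"x": -0.15, "y": -0.135, "z": 0, "rx": 0, "ry": 0, "rz": 0, "gripper": -1}, {"x": -0.33, "y": -0.3, "z": 0, "rx": 0, "ry": 0, "rz": 0, "gripper": -1}, {"x": -0.5, "y": -0.46, "z": 0, "rx": 0, "ry": 0, "rz": -0.2, "gripper": -1}, {"x": -0.65, "y": -0.62, "z": 0, "rx": 0, "ry": 0, "rz": -0.6, "gripper": -1}, {"x": -0.75, "y": -0.82, "z": 0, "rx": 0, "ry": 0, "rz": -1.2, "gripper": -1}, {"x": -0.75, "y": -1.1, "z": 0.2, "rx": 0, "ry": 0, "rz": -1.8, "gripper": -1}, {"x": -0.7, "y": -1.5, "z": 0.4, "rx": 0, "ry": 0, "rz": -2.2, "gripper": -1}, {"x": -0.6, "y": -2, "z": 0.6, "rx": 0, "ry": 0, "rz": -2.5, "gripper": -1}, {"x": -0.5, "y": -2.5, "z": 0.8, "rx": 0, "ry": 0, "rz": -2.5, "gripper": -1}, {"x": -0.5, "y": -2.5, "z": 0.8, "rx": 0, "ry": 0, "rz": -2.5, "gripper": -1}]'

```text
time: 27.8
tcp_pos: [0.5538, -0.0527, 0.164]
tool_rot: [0.41, -0.209, 0.882, 0.097]
ft_force: [0.4, 0.3, 0.0]
finger_gap: 0.0853
finger_force: 0.0
```

```bash
python3 - <<'E'
from h import *
s,_=cur();print(s["time"],s["tcp_pos"].round(3),s["q"].round(2))
cs=camera_info("scene");sc=get_image("scene");cv2.imwrite("pics/s17.png",sc)
c=(.576-.0044,.0945-.0015)
for z in(.06,.075,.09,.105,.12):
  b=np.array(fit(sc,cs,c,z,step=.0015));print(z,b[:2,0].round(0),(b[:,1:].mean(0)*1e3).round(1))
g=cv2.cvtColor(rect(sc,cs,c,.12),cv2.COLOR_BGR2GRAY).astype(float);n=len(g);y,x=np.mgrid[:n,:n];rr=np.hypot(x-n/2,y-n/2)/6;a=np.degrees(np.arctan2(n/2-y,x-n/2))
for R0 in(12,18,23): print(R0,[(t,int(g[(abs(rr-R0)<2)&(abs(a-t)<5)].mean())) for t in range(-180,180,10)])
f=[]
for k in range(4):
  i=get_image("scene").astype(float)[255:300,300:350];f.append(i)
print("motion",[float(abs(f[k]-f[0]).mean().round(2)) for k in range(4)])
for t in("jar","steel_small","plane","knife"): print(t,[np.round(v["xy"],1).tolist() for v in recognise("scene",t)[:2]])
E
```

```text
27.8 [ 0.554 -0.053  0.164] [ 1.31  0.69 -1.25  2.35  2.85  0.15 -0.42]
0.06 [347. 346.] [-8.5  0.7]
0.075 [361. 359.] [-5.2  1. ]
0.09 [370. 369.] [3.  2.2]
0.105 [378. 377.] [8.2 3. ]
0.12 [361. 358.] [8.7 3. ]
12 [(-180, 194), (-170, 172), (-160, 152), (-150, 157), (-140, 172), (-130, 187), (-120, 199), (-110, 210), (-100, 209), (-90, 187), (-80, 177), (-70, 196), (-60, 218), (-50, 229), (-40, 230), (-30, 230), (-20, 229), (-10, 229), (0, 230), (10, 230), (20, 227), (30, 217), (40, 192), (50, 156), (60, 131), (70, 133), (80, 165), (90, 203), (100, 222), (110, 227), (120, 228), (130, 225), (140, 215), (150, 202), (160, 197), (170, 200)]
18 [(-180, 186), (-170, 162), (-160, 146), (-150, 149), (-140, 150), (-130, 150), (-120, 157), (-110, 186), (-100, 210), (-90, 196), (-80, 190), (-70, 218), (-60, 229), (-50, 230), (-40, 230), (-30, 230), (-20, 229), (-10, 229), (0, 230), (10, 230), (20, 230), (30, 230), (40, 223), (50, 190), (60, 142), (70, 139), (80, 192), (90, 224), (100, 229), (110, 229), (120, 223), (130, 190), (140, 160), (150, 152), (160, 152), (170, 164)]
23 [(-180, 183), (-170, 162), (-160, 144), (-150, 147), (-140, 148), (-130, 148), (-120, 148), (-110, 158), (-100, 187), (-90, 191), (-80, 190), (-70, 225), (-60, 229), (-50, 228), (-40, 228), (-30, 229), (-20, 229), (-10, 229), (0, 229), (10, 229), (20, 229), (30, 230), (40, 230), (50, 217), (60, 166), (70, 148), (80, 207), (90, 228), (100, 228), (110, 228), (120, 220), (130, 174), (140, 148), (150, 148), (160, 148), (170, 152)]
motion [0.0, 0.62, 0.58, 0.62]
jar []
steel_small [[203.9, 201.6], [328.5, 273.3]]
plane [[198.8, 283.8], [318.6, 282.7]]
knife []
```

Top slot reads about 62–65° and the hanger is still. Last check: sample the rims of the stack to confirm all three slot directions.

```bash
python3 - <<'E'
from h import *
cs=camera_info("scene");sc=np.mean([cv2.cvtColor(get_image("scene"),cv2.COLOR_BGR2GRAY).astype(float) for _ in range(4)],0).astype(np.float32)
c=np.array([.576-.0044,.0945-.0015])
th=np.arange(-72,90,6)
print("ang",th.tolist())
for z in(.120,.116,.112,.108,.104,.1,.096,.092,.088,.084,.080,.076):
  P=np.array([proj(cs,[*(c+.028*hd(t)[:2]),z]) for t in th]).astype(np.float32)
  print(z,cv2.remap(sc,P[:,:1],P[:,1:],cv2.INTER_LINEAR).ravel().astype(int).tolist())
E
```

```text
ang [-72, -66, -60, -54, -48, -42, -36, -30, -24, -18, -12, -6, 0, 6, 12, 18, 24, 30, 36, 42, 48, 54, 60, 66, 72, 78, 84]
0.12 [187, 199, 203, 197, 195, 200, 199, 209, 212, 210, 210, 213, 214, 212, 214, 219, 221, 223, 224, 225, 227, 225, 208, 181, 171, 193, 198]
0.116 [188, 188, 184, 178, 176, 176, 179, 185, 182, 182, 183, 185, 185, 181, 192, 198, 200, 205, 212, 218, 225, 228, 226, 203, 180, 176, 190]
0.112 [183, 174, 163, 158, 152, 155, 155, 156, 152, 150, 150, 153, 151, 155, 163, 176, 185, 192, 200, 208, 219, 227, 228, 223, 197, 177, 181]
0.108 [170, 156, 145, 142, 135, 140, 135, 133, 130, 129, 133, 134, 134, 141, 154, 166, 177, 186, 193, 204, 215, 223, 227, 226, 215, 189, 176]
0.104 [152, 138, 131, 129, 129, 131, 125, 122, 122, 124, 126, 128, 132, 140, 151, 165, 178, 188, 195, 202, 212, 220, 224, 225, 220, 208, 181]
0.1 [135, 123, 123, 127, 127, 126, 121, 119, 120, 123, 124, 127, 132, 141, 152, 163, 174, 186, 194, 201, 210, 217, 221, 223, 221, 211, 194]
0.096 [122, 118, 122, 125, 124, 122, 118, 117, 119, 122, 125, 127, 132, 139, 147, 159, 171, 182, 191, 199, 208, 214, 218, 221, 219, 209, 202]
0.092 [117, 118, 122, 123, 120, 118, 115, 116, 119, 122, 125, 128, 132, 137, 145, 156, 169, 179, 189, 198, 205, 211, 215, 217, 215, 208, 202]
0.088 [117, 118, 118, 118, 116, 113, 113, 115, 119, 123, 126, 131, 135, 139, 143, 152, 167, 179, 188, 196, 203, 208, 213, 213, 211, 210, 197]
0.084 [117, 116, 114, 113, 112, 110, 112, 115, 119, 124, 129, 138, 140, 143, 144, 149, 164, 176, 186, 195, 199, 204, 208, 209, 208, 205, 197]
0.08 [116, 111, 110, 109, 108, 109, 111, 115, 119, 125, 138, 147, 149, 150, 148, 149, 160, 173, 181, 189, 192, 198, 200, 203, 204, 199, 196]
0.076 [111, 108, 107, 105, 106, 109, 112, 116, 124, 135, 150, 160, 160, 160, 156, 156, 163, 169, 173, 177, 184, 182, 192, 193, 193, 193, 195]
```

```bash
python3 -c "
from workcell import *
print(finish_job())"
```

```text
the job is handed in; nothing more can be done
None
```

I handed the job in at about 28 s: both loose brass weights are on the rod above the hung one, with slots at about 0° (hung), -57° (middle) and +63° (top); the hanger is still and the arm is clear. The middle slot's angle is inferred from how I placed it, since the final image check could not show it, and no verdict came back. I did not touch the small steel weight or the other bench items, but the networks missed the jar and knife in the last picture, so their positions are not re-checked.

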